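# Fill the cartridge carrier's empty pockets and lay its retaining bar

## Task

Top up the cartridge carrier: put a spare cartridge from the blue pad, upright and fully down, into each pocket that is empty, then lay the flat retaining bar across the two forked end posts, level between the cheeks and about evenly centred. Set things down, do not drop them; leave the cartridges already loaded and everything else where they are, and the spare left over on the pad.

Things in the scene. Friction and masses are not known exactly. Their poses are not given: they have to be found in the camera images.
- carrier: grey carrier fixed to the bench, 88 (x) x 336 (y) x 66 mm: five shallow open pockets in a row along its y, pitch 54 mm, and an aluminium forked post at each end (y = -159 and +159 mm). Three pockets hold a cartridge at the start; two, different each time, are empty. Origin at the centre of the underside
- pocket0 (a point): centre of the floor of pocket 0 (y = -108 mm in the carrier's frame, 6 mm above the bench); axes as the carrier's. Pocket 68 (x) x 44 (y) mm, 10 mm deep, walls 10 mm thick, rim 16 mm above the bench; the fin of a seated cartridge reaches 46 mm above the bench
- pocket1 (a point): centre of the floor of pocket 1 (y = -54 mm in the carrier's frame, 6 mm above the bench); axes as the carrier's. Pocket 68 (x) x 44 (y) mm, 10 mm deep, walls 10 mm thick, rim 16 mm above the bench; the fin of a seated cartridge reaches 46 mm above the bench
- pocket2 (a point): centre of the floor of pocket 2 (y = 0 mm in the carrier's frame, 6 mm above the bench); axes as the carrier's. Pocket 68 (x) x 44 (y) mm, 10 mm deep, walls 10 mm thick, rim 16 mm above the bench; the fin of a seated cartridge reaches 46 mm above the bench
- pocket3 (a point): centre of the floor of pocket 3 (y = 54 mm in the carrier's frame, 6 mm above the bench); axes as the carrier's. Pocket 68 (x) x 44 (y) mm, 10 mm deep, walls 10 mm thick, rim 16 mm above the bench; the fin of a seated cartridge reaches 46 mm above the bench
- pocket4 (a point): centre of the floor of pocket 4 (y = 108 mm in the carrier's frame, 6 mm above the bench); axes as the carrier's. Pocket 68 (x) x 44 (y) mm, 10 mm deep, walls 10 mm thick, rim 16 mm above the bench; the fin of a seated cartridge reaches 46 mm above the bench
- rest (a point): point midway between the two post seats, at their height (50 mm above the bench), where the bar's underside centre belongs; axes as the carrier's. Each seat is flat, 18 mm long (y), between two cheeks 36 mm apart (x) that rise 16 mm above it
- bar: plain flat dark steel retaining bar, 24 (x) x 350 (y, its length) x 14 mm high, about 0.28 kg, lying on the bench to the left or right; origin at the centre of its underside
- pad: thin blue bench pad, fixed, 160 (x) x 130 (y) x 4 mm, to the left or right (the other side from the bar), carrying three spare cartridges and one larger cassette, in any order; origin at the centre of its underside
- spare0: white reagent cartridge: flat body 56 (its x) x 34 (its y) x 18 mm high, with an upright grip fin in the middle of its top, 24 (x) x 12 (y) x 22 mm high, so 40 mm high in all; alike end for end; 45 g or so; origin at the centre of its underside, z up; a spare, standing on the pad, its long side along the pad's x
- spare1: white reagent cartridge: flat body 56 (its x) x 34 (its y) x 18 mm high, with an upright grip fin in the middle of its top, 24 (x) x 12 (y) x 22 mm high, so 40 mm high in all; alike end for end; 45 g or so; origin at the centre of its underside, z up; a spare, standing on the pad, its long side along the pad's x
- spare2: white reagent cartridge: flat body 56 (its x) x 34 (its y) x 18 mm high, with an upright grip fin in the middle of its top, 24 (x) x 12 (y) x 22 mm high, so 40 mm high in all; alike end for end; 45 g or so; origin at the centre of its underside, z up; a spare, standing on the pad, its long side along the pad's x
- loaded0: white reagent cartridge: flat body 56 (its x) x 34 (its y) x 18 mm high, with an upright grip fin in the middle of its top, 24 (x) x 12 (y) x 22 mm high, so 40 mm high in all; alike end for end; 45 g or so; origin at the centre of its underside, z up; already loaded in one of the carrier's pockets at the start
- loaded1: white reagent cartridge: flat body 56 (its x) x 34 (its y) x 18 mm high, with an upright grip fin in the middle of its top, 24 (x) x 12 (y) x 22 mm high, so 40 mm high in all; alike end for end; 45 g or so; origin at the centre of its underside, z up; already loaded in one of the carrier's pockets at the start
- loaded2: white reagent cartridge: flat body 56 (its x) x 34 (its y) x 18 mm high, with an upright grip fin in the middle of its top, 24 (x) x 12 (y) x 22 mm high, so 40 mm high in all; alike end for end; 45 g or so; origin at the centre of its underside, z up; already loaded in one of the carrier's pockets at the start
- cassette: larger white cassette on the pad, 68 x 46 x 27 mm, no fin, too big for the pockets; not part of the job; origin at the centre of its underside
- jar: small round specimen jar with white lid, 54 mm diameter, 65 mm high; bystander; origin at the centre of its underside
- bottle: white bottle, 52 mm diameter, 110 mm high; bystander; origin at the centre of its underside
- timer: white bench timer lying flat, 60 x 66 x 18 mm; bystander; origin at the centre of its underside
- scanner: black hand scanner lying flat, about 160 x 62 x 38 mm; bystander; origin at the centre of its underside
Mind the look-alikes: they are no part of the job. Leave any purple look-alike of the spare0 alone.

How it is judged:
By the outcome, as a careful person would: the job done as asked, in the order asked, and still so for the second after the job is handed in, with the robot touching nothing.
It also fails if it takes over 64 s, if anything falls off the work surface, if the arm or the gripper's body presses on something with over 40 N, if the wrist force passes 120 N, or if a joint passes its speed limit or range.

## Robot

A 6-joint arm with a two-finger parallel gripper is mounted at the origin on the work surface. World frame = base frame: x ahead of the robot, y to its left, z up, the work surface at z = 0. Lengths are in m, angles in degrees, forces in N, time in s.
With the tool pointing down it reaches from about 0.375 to 0.9 m from the base axis. Payload 3.1 kg.
Tool frame: the origin (TCP) lies on the centre line of the jaws, within the pads' length; the fingertips stand 8 mm ahead of it and the grasp point (between the pads) lies 11 mm behind it; y points along the fingers, x is the direction in which the jaws open and shut, and the axes are right-handed (so a half turn about y gives the same grasp; the last joint's range is limited). The gripper opens to 87 mm and grips with 3 to 60 N. Pads are 19 mm wide; open, the fingers measure 117 mm over their backs; the gripper's body (75 mm by 190 mm) begins 51 mm behind the grasp point.
Start: joints at [-83.566, 30.224, 82.088, -0, 67.689, -10.227], TCP at [0.179, -0.599, 0.231] pointing down, gripper open.
Joint ranges: [-176.69, 176.69], [-43.24, 126.21], [12.49, 139.97], [-82, 262], [0, 151.66], [-163.58, 163.58]. Speed limits (degrees/s): [159.86, 159.86, 180, 180, 180, 180].

## Interface

Orientations are given as a 3x3 rotation matrix whose columns are the frame's x, y, z axes.
In Python, from rig import read_state, imaging, job, spotter gives the robot as it stands.
- The arm moves only by the tool apply_moves, never from a script. Its argument "steps" is a list of rows, each an object of numbers: "x", "y", "z": the shift along the world's x, y, z in mm; "spin": the turn about the world's z in rad. In form: [{"x": .., "y": .., "z": .., "spin": ..}, ...]. A call has 1 to 12 rows; each row shifts and turns the pose as measured when the row begins; what a row does not reach is not made up. A row lasts 1/10 s, in which the tool goes at most 50 mm and 8.59 degrees, less where a joint would pass 70% of its speed; a pose out of reach is approached as far as the arm can. A call is refused whole if a number of a shift passes 50 or a number of a turn 0.15, either way. A call with a gripper value outside its range is refused whole. "grip" is the finger opening in mm, from 0 to 87, set as the call begins (left out, the last holds). The fingers move at their own pace and stop on an object; the grip force is fixed at half the most. Time passes only in rows, so rows that do not move let the fingers close. It gives the time, the measured TCP pose, the force and the opening at its end, in the units of the state.
- read_state(): the state, without advancing time (a new reading comes with each control period).
- imaging.capture(name): name is "scene" or "side" or "wrist"; returns the picture (420x560x3 uint8, red, green, blue); there is no depth.
- imaging.camera_params(name): a dict with "fov_y" (degrees; the focal length in pixels is half the picture's height over the tangent of half this angle, whatever the lens; pixels are square), "cx", "cy" (the principal point, pixels), "R" (3x3) and "t" (3): a world point X has camera coordinates R X + t. Camera axes: x right, y down, z forward; pixel columns grow to the right and rows downward; lengths in m; the calibration is good to about 2 mm. A picture is of the moment at which its call begins: read the wrist's pose just before it. camera_params takes no time and is no camera call; for the wrist camera it gives the pose at the moment of the call.
- job.hand_in(): hands the job in, once; it reports no verdict.
Trained networks look in the newest picture that a camera, given by its name, has taken for a name from the list of things; names that differ only in an ending like _2 or _b are one class to them, and where a whole thing is asked for, a point or a joint stands for the part that bears it (a point fixed in the world has none). Each returns a list of dicts, best first, with "score" (0 to 1); they miss things now and then, are a little off and sometimes report something else, mostly with a low value. They report only what shows in the picture. A call takes as long as a camera call. They do not tell look-alikes from the thing itself.
- spotter.cut_out(name, camera): "mask" (420x560 bool, what is visible of it) and "rect" ([left, top, width, height] in pixels, round what is visible of it).
The state is a dict: "time_s": time; "joint_positions": joint angles; "qvel": joint speeds; "tau": joint torques, N m; "position": TCP position; "tcp_rot": TCP orientation; "force": force on the tool from outside, world axes, zero at the start; "moment": the same for the moment, N m; "opening": opening from 0.0 (shut) to 1.0 (fully open).
Only numpy, scipy, OpenCV 4.12 (cv2) and the standard library are available. Lean on these libraries where they do the work, as an engineer would, in place of code of your own. Each camera call takes 0.05 s, during which the arm holds its last target.

## Working session

There is one attempt and no reset: what is moved stays moved. The work goes in short steps, Python scripts to look and compute and a tool call to move; the robot and the scene stay as the last step left them, time stands still between calls to the robot, and variables do not carry over. Pictures are saved under pics/ and viewed, and the job is handed in when it is done.

Besides the shell and the picture viewer there is one more tool, called after "Emit:" as a command line: name --argument value ..., lists and objects as JSON in quotes. apply_moves: Moves the arm, as the interface text tells. Its arguments: {"type":"object","properties":{"steps":{"type":"array"},"grip":{"type":"number"}},"required":["steps"]}

```bash
mkdir -p pics; ls; cat > h.py <<'E'
import numpy as np, cv2
from rig import read_state, imaging, job, spotter
def cam(name):
    p=imaging.camera_params(name); f=210/np.tan(np.radians(p['fov_y'])/2)
    return dict(f=f,cx=p['cx'],cy=p['cy'],R=np.array(p['R']),t=np.array(p['t']))
def proj(c,X):
    X=np.atleast_2d(X); q=X@c['R'].T+c['t']
    return np.c_[c['cx']+c['f']*q[:,0]/q[:,2], c['cy']+c['f']*q[:,1]/q[:,2]]
def unproj(c,uv,z):
    uv=np.atleast_2d(uv); d=np.c_[(uv[:,0]-c['cx'])/c['f'],(uv[:,1]-c['cy'])/c['f'],np.ones(len(uv))]@c['R']
    o=-c['R'].T@c['t']; s=(z-o[2])/d[:,2]; return o+d*s[:,None]
def save(name,fn):
    im=imaging.capture(name); cv2.imwrite('pics/'+fn,im[:,:,::-1]); return im
E
python3 - <<'E'
from h import *
s=read_state(); print(s)
for n in ['scene','side','wrist']:
    save(n,n+'0.png'); c=cam(n); print(n,c['f'],-c['R'].T@c['t'],c['R'][2], imaging.camera_params(n).keys())
E
```

```text
pics
{'time_s': 0.0, 'joint_positions': array([-8.35650565e+01,  3.02778654e+01,  8.21572653e+01, -2.44249214e-03,
        6.76881852e+01, -1.02271199e+01]), 'qvel': array([-0.00980981,  0.06819754,  0.00378802, -0.0208819 , -0.09315615,
       -0.03426421]), 'tau': array([-1.02501355e-03, -4.40039492e+01, -1.76592636e+01,  6.33795164e-02,
        5.81788807e-02, -1.48799109e-04]), 'position': array([ 0.17914051, -0.5980247 ,  0.22957853]), 'tcp_rot': array([[ 2.86741512e-01, -2.80404797e-04,  9.58007947e-01],
       [-9.58005631e-01,  2.13428759e-03,  2.86741443e-01],
       [-2.12506815e-03, -9.99997683e-01,  3.43359475e-04]]), 'force': array([-0.75457593, -0.47770033,  0.38110476]), 'moment': array([-0.02502308, -0.01248201,  0.00720265]), 'opening': 0.9998925832831292}
scene 528.0980135212053 [ 0.98771421 -0.57823183  1.24306259] [-0.28771056  0.44417425 -0.84848799] dict_keys(['fov_y', 'cx', 'cy', 'R', 't'])
side 491.7216594608205 [ 0.35699077 -0.85774075  0.80535986] [ 0.18614363  0.75926868 -0.6235877 ] dict_keys(['fov_y', 'cx', 'cy', 'R', 't'])
wrist 297.0391041868792 [ 0.25427159 -0.57603898  0.38340679] [-0.27483138 -0.07915469 -0.9582287 ] dict_keys(['fov_y', 'cx', 'cy', 'R', 't'])
```

View pics/scene0.png

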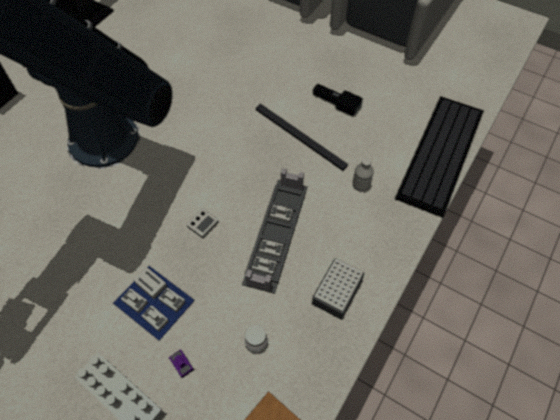

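View pics/side0.png

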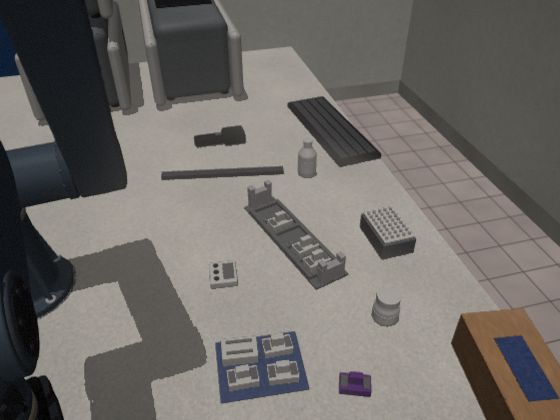

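View pics/wrist0.png

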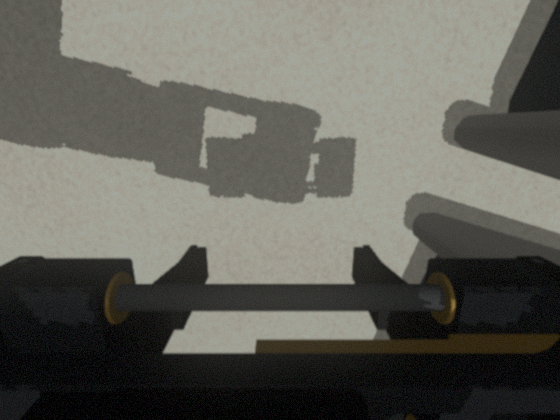

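The scene view shows the pad at (154,300) with the cassette at (151,280) and spares at (133,298), (173,297) and (154,317). A purple look-alike sits at (181,363). Loaded cartridges are at (282,212), (271,247) and (264,265), so pockets 1 and 3 or thereabouts look empty. The bar is at (301,137).

```bash
python3 - <<'E'
from h import *
for n in ['scene','side']:
    im=imaging.capture(n); c=cam(n)
    for o,z in [('carrier',.008),('pad',.004),('bar',.014),('spare0',.02),('cassette',.027),('jar',.05),('bottle',.06),('timer',.018),('scanner',.02)]:
        for r in spotter.cut_out(o,n)[:8]:
            if r['score']<.3: continue
            m=r['mask'].astype(np.uint8); q=cv2.minAreaRect(np.argwhere(m)[:,::-1].astype(np.float32))
            b=unproj(c,cv2.boxPoints(q),z)
            print(n,o,round(r['score'],2),r['rect'],unproj(c,[q[0]],z)[0][:2].round(3), b[:,:2].round(3).tolist())
for n in ['scene','side']:
    c=cam(n); im=imaging.capture(n)
    R={'scene':[(210,150,120,150),(95,255,120,100)],'side':[(230,170,130,120),(200,320,120,90)]}[n]
    for i,(x,y,w,h) in enumerate(R):
        k=min(800//w,600//h); cv2.imwrite(f'pics/{n}_c{i}.png',cv2.resize(im[y:y+h,x:x+w,::-1],None,fx=k,fy=k,interpolation=cv2.INTER_CUBIC))
E
```

```text
scene carrier 0.79 [240.6, 170.0, 67.8, 120.4] [0.612 0.005] [[0.62, -0.176], [0.503, 0.192], [0.603, 0.211], [0.706, -0.155]]
scene pad 0.59 [113.0, 265.8, 81.1, 76.0] [ 0.458 -0.328] [[0.374, -0.386], [0.374, -0.247], [0.544, -0.27], [0.536, -0.402]]
scene pad 0.44 [239.6, 167.9, 70.1, 122.6] [0.61  0.006] [[0.613, -0.177], [0.497, 0.196], [0.606, 0.215], [0.707, -0.156]]
scene bar 0.66 [255.9, 107.1, 90.1, 63.1] [0.507 0.311] [[0.329, 0.328], [0.325, 0.365], [0.674, 0.296], [0.673, 0.262]]
scene spare0 0.72 [141.2, 307.1, 25.1, 23.2] [ 0.496 -0.362] [[0.464, -0.377], [0.465, -0.339], [0.528, -0.346], [0.526, -0.384]]
scene spare0 0.7 [168.4, 350.1, 24.8, 29.3] [ 0.616 -0.415] [[0.58, -0.421], [0.594, -0.388], [0.651, -0.41], [0.637, -0.442]]
scene spare0 0.67 [119.7, 287.8, 25.8, 23.0] [ 0.422 -0.353] [[0.389, -0.37], [0.386, -0.333], [0.455, -0.336], [0.457, -0.373]]
scene spare0 0.58 [160.3, 288.3, 24.9, 23.3] [ 0.499 -0.303] [[0.47, -0.322], [0.466, -0.284], [0.529, -0.285], [0.532, -0.322]]
scene cassette 0.72 [134.7, 271.5, 31.5, 26.6] [ 0.431 -0.299] [[0.391, -0.317], [0.393
[... 1601 characters left out ...]
353] [[0.393, -0.327], [0.452, -0.328], [0.449, -0.379], [0.393, -0.377]]
side cassette 0.7 [223.3, 337.6, 35.7, 25.7] [ 0.427 -0.302] [[0.398, -0.265], [0.466, -0.277], [0.455, -0.337], [0.39, -0.324]]
side jar 0.8 [372.0, 288.3, 24.4, 36.6] [ 0.725 -0.29 ] [[0.678, -0.325], [0.724, -0.233], [0.775, -0.253], [0.726, -0.342]]
side bottle 0.73 [300.8, 135.9, 12.7, 40.7] [0.733 0.254] [[0.74, 0.361], [0.788, 0.348], [0.726, 0.159], [0.683, 0.171]]
side timer 0.88 [206.4, 260.4, 29.2, 29.0] [ 0.431 -0.088] [[0.403, -0.043], [0.466, -0.05], [0.457, -0.131], [0.397, -0.124]]
side scanner 0.85 [195.7, 126.6, 50.7, 19.2] [0.523 0.5  ] [[0.445, 0.554], [0.613, 0.561], [0.598, 0.448], [0.439, 0.444]]
```

View pics/scene_c0.png

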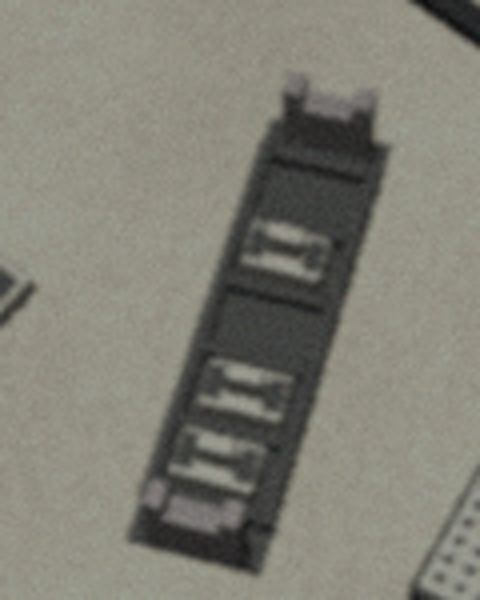

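View pics/scene_c1.png

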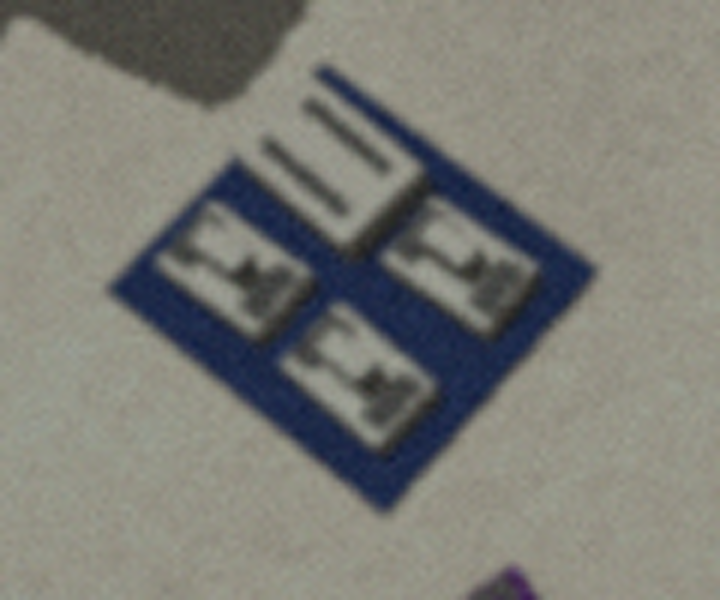

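View pics/side_c0.png

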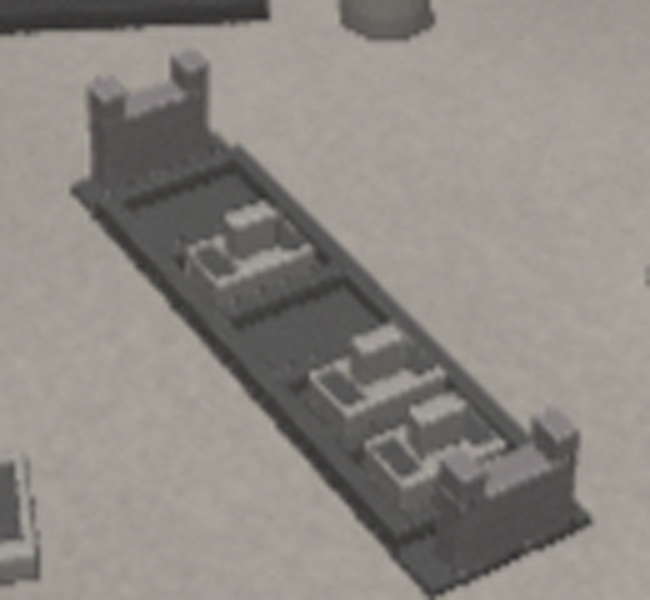

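View pics/side_c1.png

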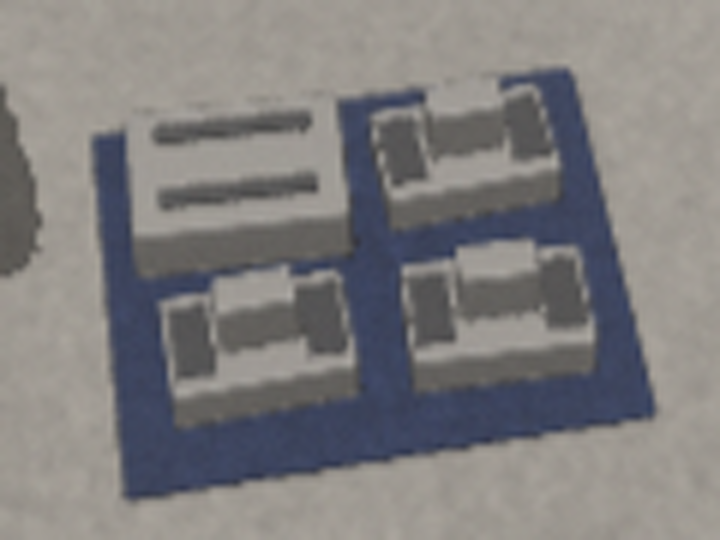

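Both views agree: counting from the -y end, pockets 0, 1 and 3 are filled and pockets 2 and 4 are empty. Next I'll fit the poses by silhouette across both cameras.

```bash
cat >> h.py <<'E'
from scipy.optimize import minimize
def box(cx,cy,hx,hy,z0,z1):
    return np.array([[cx+a*hx,cy+b*hy,z] for a in(-1,1) for b in(-1,1) for z in(z0,z1)])
def place(P,x,y,yaw,z=0):
    c,s=np.cos(yaw),np.sin(yaw); return np.c_[x+c*P[:,0]-s*P[:,1],y+s*P[:,0]+c*P[:,1],P[:,2]+z]
def carrier(): return [box(0,0,.044,.168,0,.016)]+[box(0,s*.159,.018,.009,0,.05) for s in(-1,1)]+[box(a*.0235,s*.159,.0055,.009,0,.066) for s in(-1,1) for a in(-1,1)]
def cart(): return [box(0,0,.028,.017,0,.018),box(0,0,.012,.006,.018,.04)]
S=4
def sil(c,boxes,pose,z=0):
    m=np.zeros((420*S,560*S),np.uint8)
    for b in boxes:
        h=cv2.convexHull(((proj(c,place(b,*pose,z))+.5)*S*16).astype(np.float32)).astype(np.int32)
        cv2.fillConvexPoly(m,h,255,shift=4)
    return cv2.resize(m,(560,420),interpolation=cv2.INTER_AREA)/255.
def fit(masks,boxes,p0,z=0):
    # masks: list of (cam,mask)
    def cost(q):
        r=0
        for c,m in masks:
            s=sil(c,boxes,(q[0]/1e3,q[1]/1e3,q[2]/100),z); r+=1-np.minimum(s,m).sum()/np.maximum(s,m).sum()
        return r
    q0=np.array([p0[0]*1e3,p0[1]*1e3,p0[2]*100])
    r=minimize(cost,q0,method='Nelder-Mead',options=dict(initial_simplex=[q0,q0+[6,0,0],q0+[0,6,0],q0+[0,0,6]],xatol=.05,fatol=1e-5))
    return r.x/[1e3,1e3,100],r.fun
def wire(im,c,boxes,pose,z=0,col=(0,255,0),k=4):
    for b in boxes:
        h=cv2.convexHull((proj(c,place(b,*pose,z)+0)).astype(np.float32)); cv2.polylines(im,[np.int32((h+.5)*k)],True,col,1)
E
python3 - <<'E'
from h import *
import pickle
M={}
objs={'carrier':(carrier(),(.61,.006,.29),0),'bar':([box(0,0,.012,.175,0,.014)],(.5,.311,1.38),0),'pad':([box(0,0,.08,.065,0,.004)],(.458,-.328,-.1),0),
'spA':(cart(),(.5,-.303,-.1),.004),'spB':(cart(),(.495,-.362,-.1),.004),'spC':(cart(),(.422,-.353,-.1),.004)}
ims={};C={};mk={k:[] for k in objs}
for n in ['scene','side']:
    im=imaging.capture(n); ims[n]=im; c=C[n]=cam(n)
    hsv=cv2.cvtColor(im,cv2.COLOR_RGB2HSV)
    sp=[r for r in spotter.cut_out('spare0',n) if r['score']>.3]
    for k,(b,p,z) in objs.items():
        if k[:2]=='sp':
            u=proj(c,[[p[0],p[1],.02]])[0]
            r=min(sp,key=lambda r:np.hypot(*(np.argwhere(r['mask']).mean(0)[::-1]-u)))
            mk[k].append((c,r['mask'].astype(float)))
        elif k=='pad':
            s=sil(c,[box(0,0,.08,.065,0,.03)],p)
            s=cv2.dilate(s,np.ones((7,7)))
            m=((hsv[...,0]>100)&(hsv[...,0]<130)&(hsv[...,1]>90)&(s>0)).astype(np.uint8)
            pts=np.argwhere(m)[:,::-1]; h=cv2.convexHull(pts.astype(np.int32)); m2=np.zeros((420,560),np.uint8); cv2.fillConvexPoly(m2,h,1)
            mk[k].append((c,m2.astype(float)))
        else:
            r=spotter.cut_out(k,n)[0]; mk[k].append((c,r['mask'].astype(float)))
res={}
for k,(b,p,z) in objs.items():
    out=[]
    for ms in [mk[k],mk[k][:1],mk[k][1:]]:
        q,f=fit(ms,b,p,z); out.append(q)
        print(k,(q[:2]*1e3).round(1),np.degrees(q[2]).round(2),round(f,3))
    res[k]=out[0]
pickle.dump(res,open('res.pkl','wb'))
for n,R in [('scene',(100,95,260,250)),('side',(150,150,220,270))]:
    x,y,w,h=R; k=min(800/w,600/h); 
    k=3 if n=='scene' else 3
    im=cv2.resize(ims[n],None,fx=k,fy=k,interpolation=cv2.INTER_CUBIC)
    im=np.ascontiguousarray(im)
    for o,(b,p,z) in objs.items(): wire(im,C[n],b,res[o],z,k=k)
    cv2.imwrite(f'pics/fit_{n}.png',im[y*k:min((y+h)*k,y*k+600),x*k:x*k+800,::-1])
    x,y,w,h={'scene':(100,255,110,100),'side':(205,325,120,85)}[n]
    cv2.imwrite(f'pics/fit2_{n}.png',cv2.resize(im[y*k:(y+h)*k,x*k:(x+w)*k,::-1],None,fx=2,fy=2))
E
```

```text
carrier [615.7   0.9] 16.14 0.565
carrier [615.4  -0.9] 16.03 0.231
carrier [616.9   3.5] 16.18 0.319
bar [500.5 318.5] 79.29 0.219
bar [497.3 318.2] 79.39 0.079
bar [500.6 321. ] 79.52 0.082
pad [ 459.  -324.9] -4.96 0.404
pad [ 459.3 -325.2] -5.29 0.066
pad [ 461.5 -323.3] -6.02 0.334
spA [ 498.5 -300.1] -3.51 0.177
spA [ 496.7 -300.9] -1.0 0.066
spA [ 499.5 -299.8] -2.86 0.056
spB [ 493.6 -360. ] -6.77 0.18
spB [ 492.1 -360.6] -4.84 0.077
spB [ 494.1 -358.8] -7.85 0.068
spC [ 420.7 -352.2] -4.27 0.228
spC [ 419.9 -352.3] -5.05 0.062
spC [ 421.7 -349. ] -6.65 0.146
```

View pics/fit_scene.png

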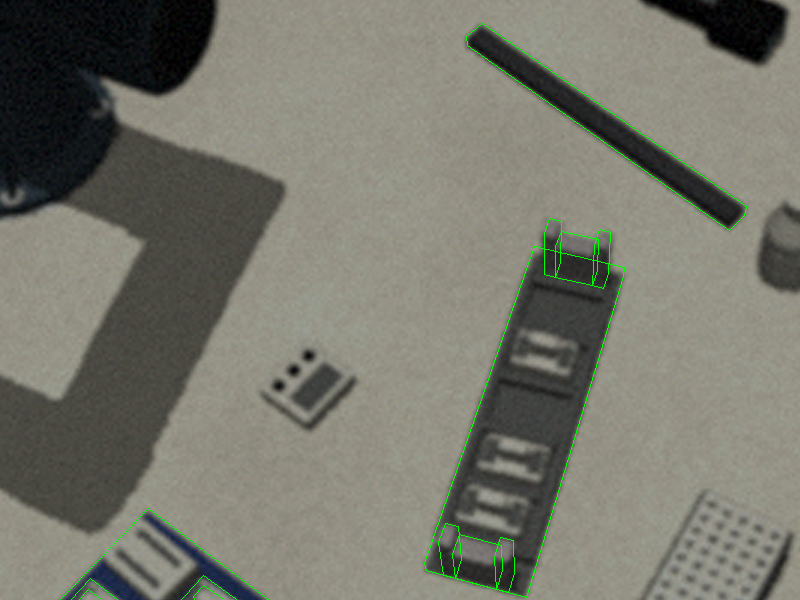

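View pics/fit_side.png

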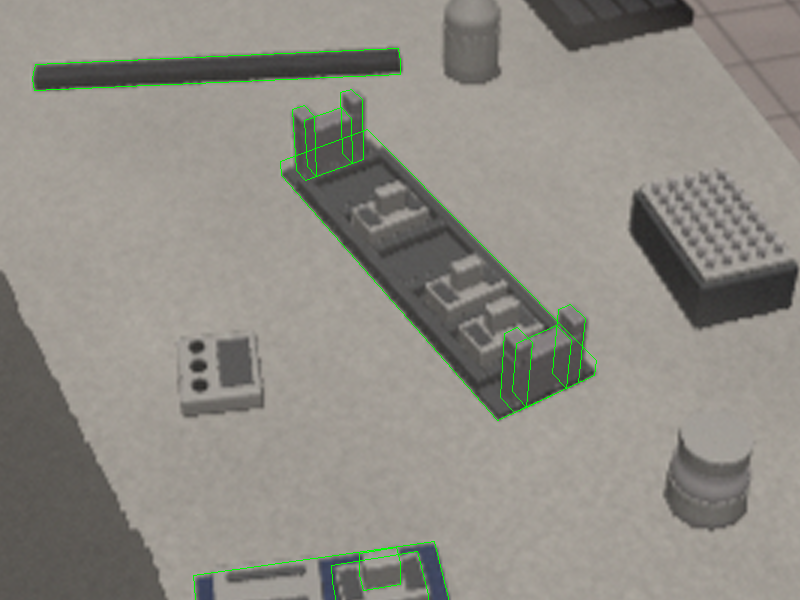

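View pics/fit2_scene.png

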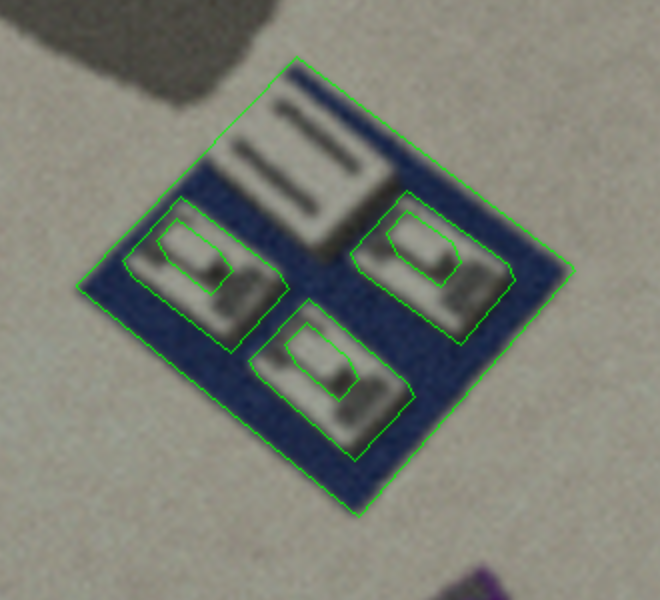

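Emit:
apply_moves --steps '[{"x": 32,"y": 30,"z": -6,"spin": -0.04},{"x": 32,"y": 30,"z": -6,"spin": -0.04},{"x": 32,"y": 30,"z": -6,"spin": -0.04},{"x": 32,"y": 30,"z": -6,"spin": -0.04},{"x": 32,"y": 30,"z": -6,"spin": -0.04},{"x": 32,"y": 30,"z": -6,"spin": -0.04},{"x": 32,"y": 30,"z": -6,"spin": -0.04},{"x": 32,"y": 30,"z": -6,"spin": -0.04},{"x": 32,"y": 30,"z": -6,"spin": -0.04},{"x": 20,"y": 20,"z": 0,"spin": -0.02},{"x": 0,"y": 0,"z": 0,"spin": 0}]' --grip 36

```text
time_s: 2.75
position: [0.4959, -0.301, 0.1763]
tcp_rot: [[-0.112, -0.0, 0.994], [-0.994, -0.01, -0.112], [0.01, -1.0, 0.001]]
force: [-0.1, -0.6, 0.3]
opening: 0.415
```

```bash
python3 - <<'E'
from h import *
import pickle
s=read_state(); print(s['time_s'],s['position'],s['tcp_rot'].round(3).tolist(),s['joint_positions'].round(1),s['opening'])
c=cam('wrist'); im=imaging.capture('wrist'); res=pickle.load(open('res.pkl','rb'))
print(proj(c,[s['position']]))
k=1; im=np.ascontiguousarray(im).copy()
for o in ['spA','spB','spC']: wire(im,c,cart(),res[o],.004,k=1)
wire(im,c,[box(0,0,.08,.065,0,.004)],res['pad'],k=1)
cv2.imwrite('pics/w1.png',im[...,::-1])
E
```

```text
2.75 [ 0.49589386 -0.30100385  0.17626708] [[-0.112, -0.0, 0.994], [-0.994, -0.01, -0.112], [0.01, -1.0, 0.001]] [-42.1  30.6  92.   -0.5  57.1  54.6] 0.4151560905158382
[[279.65891293 267.63099101]]
```

View pics/w1.png

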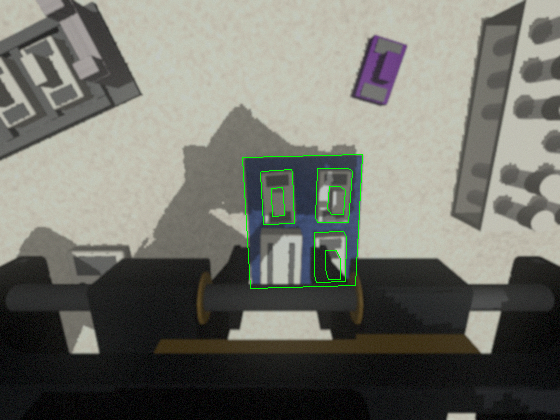

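```bash
python3 - <<'E'
from h import *
import pickle
c=cam('wrist'); im=imaging.capture('wrist'); res=pickle.load(open('res.pkl','rb'))
k=5; im=np.ascontiguousarray(cv2.resize(im,None,fx=k,fy=k,interpolation=cv2.INTER_CUBIC))
for o in ['spA','spB']: wire(im,c,cart(),res[o],.004,k=k)
cv2.imwrite('pics/w1c.png',im[150*k:260*k,235*k:375*k,::-1])
for r in spotter.cut_out('spare0','wrist'):
  if r['score']>.3:
    m=r['mask']; q=cv2.minAreaRect(np.argwhere(m)[:,::-1].astype(np.float32)); print(r['score'],r['rect'])
    p=unproj(c,[q[0]],.02)[0]
    for o in ['spA','spB','spC']:
      if np.hypot(*(res[o][:2]-p[:2]))<.03: print(o,fit([(c,m.astype(float))],cart(),res[o],.004))
E
```

```text
0.97 [347.4, 31.7, 59.0, 75.3]
0.92 [260.4, 168.5, 36.5, 58.2]
spA (array([ 0.49835555, -0.30109745, -0.03710345]), np.float64(0.03836232361178138))
0.85 [311.2, 231.8, 30.9, 43.9]
spC (array([ 0.42470471, -0.35546904,  0.21766519]), np.float64(0.5321555428568552))
0.69 [0.9, 2.0, 139.3, 159.4]
0.63 [315.8, 170.1, 34.2, 49.3]
spB (array([ 0.4924979 , -0.36043056, -0.11391943]), np.float64(0.03983281976486863))
```

View pics/w1c.png

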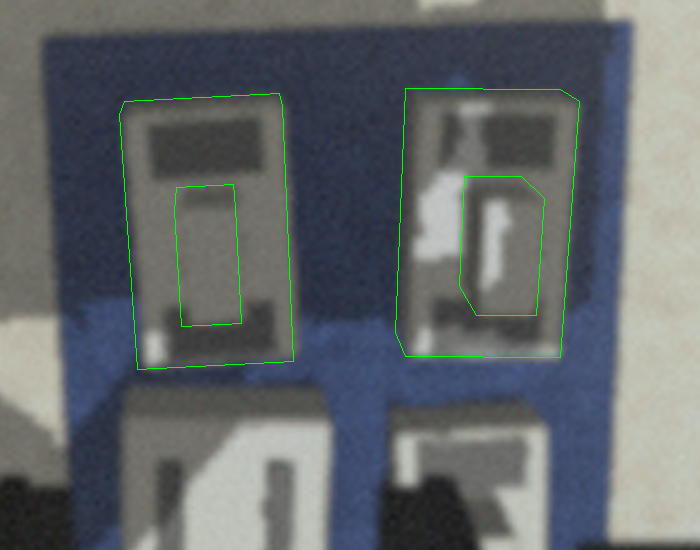

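Emit:
apply_moves --steps '[{"x": 2.5,"y": 0,"z": -20,"spin": 0.068},{"x": 0,"y": 0,"z": -30,"spin": 0},{"x": 0,"y": 0,"z": -30,"spin": 0},{"x": 0,"y": 0,"z": -30,"spin": 0},{"x": 0,"y": 0,"z": -15,"spin": 0},{"x": 0,"y": 0,"z": 0,"spin": 0}]' --grip 30

```text
time_s: 3.5
position: [0.4931, -0.3158, 0.0529]
tcp_rot: [[-0.06, 0.009, 0.998], [-0.998, -0.02, -0.06], [0.019, -1.0, 0.01]]
force: [4.0, 6.4, 15.4]
opening: 0.344
```

```bash
python3 - <<'E'
from h import *
s=read_state(); print(s['time_s'],s['position'],s['tcp_rot'].round(3).tolist(),s['force'],s['joint_positions'].round(1),s['qvel'].round(2))
im=save('wrist','w2.png')
im=save('side','s2.png'); cv2.imwrite('pics/s2c.png',cv2.resize(im[260:420,160:360,::-1],None,fx=4,fy=4)[:600])
E
```

```text
3.5 [ 0.49314814 -0.3158166   0.05289206] [[-0.06, 0.009, 0.998], [-0.998, -0.02, -0.06], [0.019, -1.0, 0.01]] [ 4.03591216  6.44596236 15.37141271] [-43.3  41.3  96.1  -0.7  41.5  50.6] [-1.5  -0.17  0.08  1.53 -0.53 -0.35]
```

View pics/w2.png

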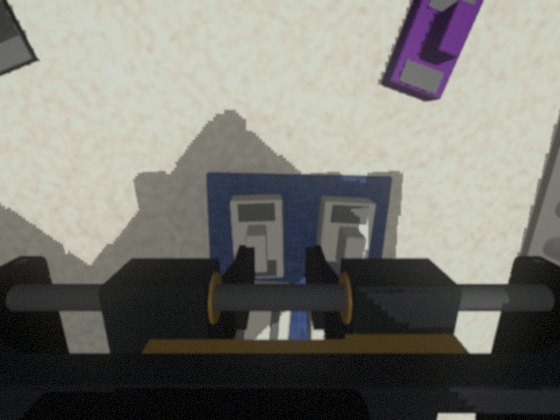

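View pics/s2c.png

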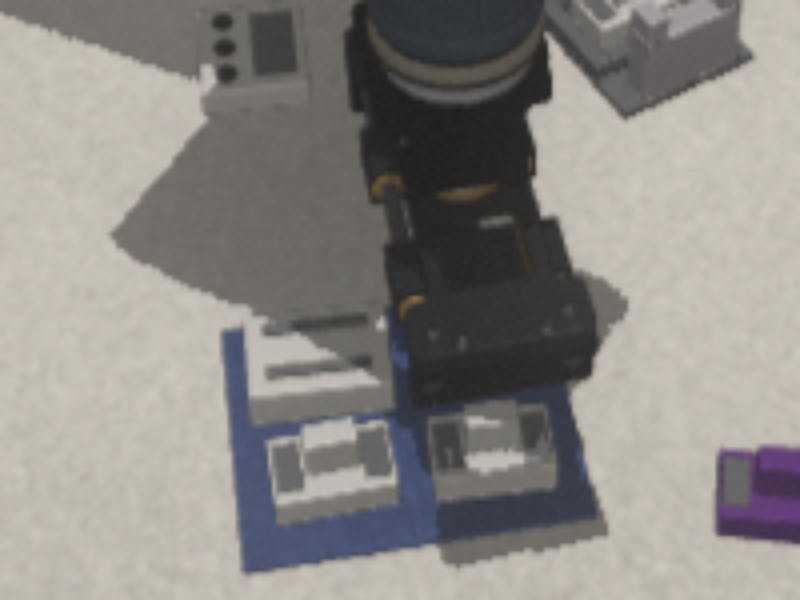

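A pure descent drifted about 15 mm in y, and a finger is resting on spA's fin with about 15 N. I'll back off straight up, measure the drift, and then correct as I go.

Emit:
apply_moves --steps '[{"x": 0,"y": 0,"z": 20,"spin": 0},{"x": 0,"y": 0,"z": 10,"spin": 0},{"x": 0,"y": 0,"z": 0,"spin": 0},{"x": 0,"y": 0,"z": 0,"spin": 0}]'

```text
time_s: 4.0
position: [0.4899, -0.3219, 0.085]
tcp_rot: [[-0.066, 0.009, 0.998], [-0.998, -0.023, -0.066], [0.023, -1.0, 0.011]]
force: [0.1, 0.2, 0.1]
opening: 0.345
```

Emit:
apply_moves --steps '[{"x": 5,"y": 15,"z": 0,"spin": 0}]'

```text
time_s: 4.1
position: [0.4946, -0.3087, 0.0849]
tcp_rot: [[-0.07, 0.01, 0.998], [-0.997, -0.025, -0.069], [0.024, -1.0, 0.012]]
force: [-0.1, -0.0, -0.1]
opening: 0.346
```

Emit:
apply_moves --steps '[{"x": 0,"y": 0,"z": 0,"spin": 0}]'

```text
time_s: 4.2
position: [0.4941, -0.3062, 0.0842]
tcp_rot: [[-0.069, 0.008, 0.998], [-0.997, -0.022, -0.068], [0.021, -1.0, 0.009]]
force: [-0.6, -0.3, 0.1]
opening: 0.343
```

Emit:
apply_moves --steps '[{"x": 0,"y": 0,"z": 0,"spin": 0}]'

```text
time_s: 4.3
position: [0.4941, -0.3055, 0.0837]
tcp_rot: [[-0.068, 0.007, 0.998], [-0.997, -0.022, -0.067], [0.021, -1.0, 0.009]]
force: [0.5, 0.0, -1.0]
opening: 0.344
```

Emit:
apply_moves --steps '[{"x": 0,"y": 0,"z": 0,"spin": 0},{"x": 0,"y": 0,"z": 0,"spin": 0},{"x": 0,"y": 0,"z": 0,"spin": 0}]'

```text
time_s: 4.6
position: [0.494, -0.3045, 0.0827]
tcp_rot: [[-0.066, 0.006, 0.998], [-0.998, -0.02, -0.066], [0.02, -1.0, 0.007]]
force: [-0.3, -0.1, 0.1]
opening: 0.35
```

Emit:
apply_moves --steps '[{"x": 4,"y": 5,"z": -10,"spin": 0.02}]'

```text
time_s: 4.7
position: [0.4988, -0.3006, 0.0735]
tcp_rot: [[-0.046, 0.009, 0.999], [-0.999, -0.023, -0.046], [0.022, -1.0, 0.01]]
force: [0.9, -0.6, -0.4]
opening: 0.345
```

Emit:
apply_moves --steps '[{"x": 1,"y": 1,"z": -8,"spin": 0.0}]'

```text
time_s: 4.8
position: [0.4999, -0.2989, 0.0646]
tcp_rot: [[-0.045, 0.008, 0.999], [-0.999, -0.022, -0.045], [0.022, -1.0, 0.009]]
force: [0.2, 0.9, -0.1]
opening: 0.341
```

```bash
python3 - <<'E'
from h import *
import pickle
c=cam('wrist'); im=imaging.capture('wrist'); res=pickle.load(open('res.pkl','rb'))
s=read_state(); print(s['position'])
k=4; im=np.ascontiguousarray(cv2.resize(im,None,fx=k,fy=k,interpolation=cv2.INTER_CUBIC))
wire(im,c,cart(),(.4984,-.3008,-.04),.004,k=k); wire(im,c,cart(),(.4927,-.3603,-.115),.004,k=k)
cv2.imwrite('pics/w3.png',im[150*k:300*k,200*k:400*k,::-1])
E
```

```text
[ 0.49940771 -0.2985954   0.06344528]
```

View pics/w3.png

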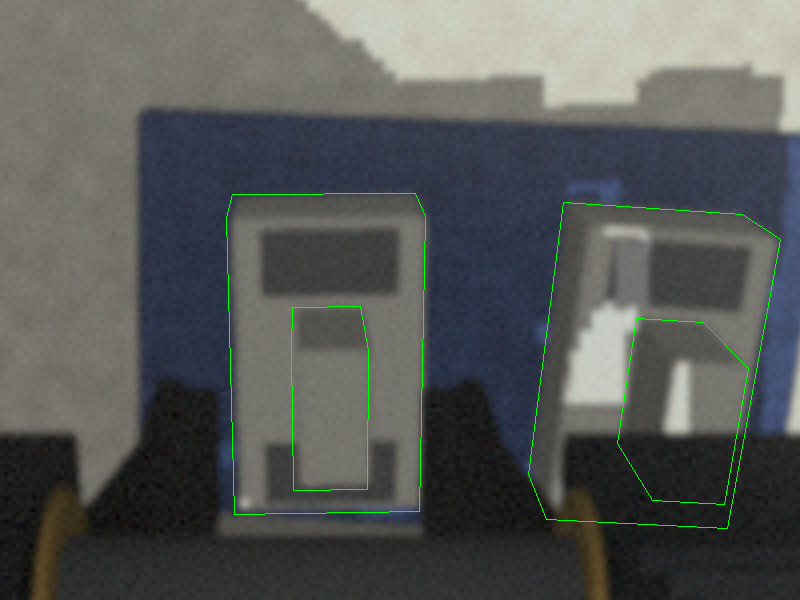

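spA has not moved and still matches its wireframe. I'll continue down in small corrected steps.

Emit:
apply_moves --steps '[{"x": -1,"y": -2,"z": -8,"spin": 0.0},{"x": 0,"y": 0,"z": -7,"spin": 0.0}]'

```text
time_s: 5.05
position: [0.4986, -0.3006, 0.0471]
tcp_rot: [[-0.045, 0.007, 0.999], [-0.999, -0.021, -0.045], [0.021, -1.0, 0.008]]
force: [0.7, 0.6, 0.1]
opening: 0.348
```

Emit:
apply_moves --steps '[{"x": 0,"y": 0,"z": -6,"spin": 0.0}]'

```text
time_s: 5.15
position: [0.4984, -0.3006, 0.0402]
tcp_rot: [[-0.045, 0.006, 0.999], [-0.999, -0.021, -0.045], [0.02, -1.0, 0.007]]
force: [-0.7, -0.1, 0.6]
opening: 0.342
```

Emit:
apply_moves --steps '[{"x": 0,"y": 0,"z": -5,"spin": 0.0},{"x": 0,"y": 0,"z": 0,"spin": 0.0}]'

```text
time_s: 5.35
position: [0.4976, -0.3002, 0.0333]
tcp_rot: [[-0.045, 0.005, 0.999], [-0.999, -0.019, -0.045], [0.019, -1.0, 0.005]]
force: [-1.6, 0.8, -0.4]
opening: 0.345
```

Emit:
apply_moves --steps '[{"x": 0,"y": 0,"z": 0,"spin": 0.0},{"x": 0,"y": 0,"z": 0,"spin": 0.0},{"x": 0,"y": 0,"z": 0,"spin": 0.0},{"x": 0,"y": 0,"z": 0,"spin": 0.0}]' --grip 0

```text
time_s: 5.75
position: [0.498, -0.3007, 0.0338]
tcp_rot: [[-0.045, 0.006, 0.999], [-0.999, -0.02, -0.045], [0.02, -1.0, 0.006]]
force: [-0.9, 0.6, -0.4]
opening: 0.137
```

Emit:
apply_moves --steps '[{"x": 0,"y": 0,"z": 12,"spin": 0.0},{"x": 0,"y": 0,"z": 25,"spin": 0.0},{"x": 0,"y": 0,"z": 30,"spin": 0.0},{"x": 0,"y": 0,"z": 30,"spin": 0.0},{"x": 0,"y": 0,"z": 0,"spin": 0.0}]'

```text
time_s: 6.25
position: [0.4975, -0.3001, 0.1367]
tcp_rot: [[-0.045, 0.005, 0.999], [-0.999, -0.02, -0.045], [0.019, -1.0, 0.006]]
force: [0.8, -0.9, -0.3]
opening: 0.138
```

Emit:
apply_moves --steps '[{"x": 10,"y": 20,"z": 0,"spin": 0.03},{"x": 12,"y": 30,"z": 0,"spin": 0.035},{"x": 12,"y": 30,"z": 0,"spin": 0.035},{"x": 12,"y": 30,"z": 0,"spin": 0.035},{"x": 12,"y": 30,"z": 0,"spin": 0.035},{"x": 12,"y": 30,"z": 0,"spin": 0.035},{"x": 12,"y": 30,"z": 0,"spin": 0.035},{"x": 12,"y": 30,"z": 0,"spin": 0.035},{"x": 8,"y": 20,"z": 0,"spin": 0.02},{"x": 0,"y": 0,"z": 0,"spin": 0}]'

```text
time_s: 7.25
position: [0.5993, -0.041, 0.1378]
tcp_rot: [[0.255, 0.012, 0.967], [-0.967, -0.018, 0.255], [0.02, -1.0, 0.007]]
force: [-0.5, -0.0, 0.1]
opening: 0.13
```

```bash
python3 - <<'E'
from h import *
import pickle
c=cam('wrist'); s=read_state(); im0=imaging.capture('wrist'); res=pickle.load(open('res.pkl','rb'))
print(s['position'],s['tcp_rot'][:,0])
rs=[r for r in spotter.cut_out('carrier','wrist')]
print([(r['score'],r['rect']) for r in rs][:3])
im=np.ascontiguousarray(im0).copy()
wire(im,c,carrier(),res['carrier'],k=1)
x,y,a=res['carrier']
for j in range(5):
    wire(im,c,[place(box(0,0,.034,.022,.006,.006),0,(j-2)*.054,0),place(box(0,0,.034,.022,.016,.016),0,(j-2)*.054,0)],res['carrier'],col=(255,0,0),k=1)
cv2.imwrite('pics/w4.png',im[...,::-1]); cv2.imwrite('pics/w4r.png',im0[...,::-1])
E
```

```text
[ 0.59932993 -0.04095642  0.13781744] [ 0.25485577 -0.96676594  0.02030177]
[(0.88, [4.6, 132.7, 449.3, 104.5])]
```

View pics/w4.png

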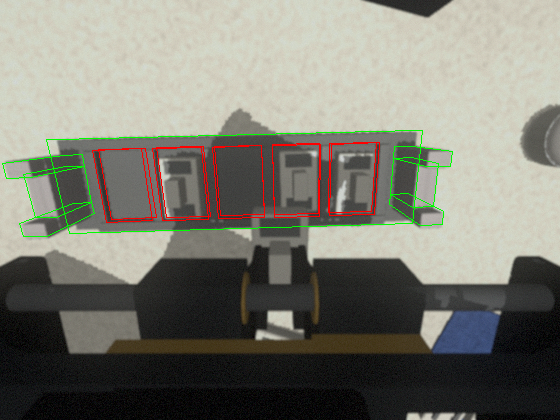

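```bash
python3 - <<'E'
from h import *
import pickle
c=cam('wrist'); im0=cv2.imread('pics/w4r.png')[...,::-1]; res=pickle.load(open('res.pkl','rb'))
k=3; p0=res['carrier']
rs=spotter.cut_out('carrier','wrist')
m=rs[0]['mask'].astype(np.uint8)
# fit using the three masks
ms=[(c,m.astype(float))]
q,f=fit(ms,carrier(),p0); print('wrist',(q[:2]*1e3).round(1),np.degrees(q[2]),f)
for nm,p in [('a',p0),('b',q)]:
    im=np.ascontiguousarray(cv2.resize(im0,None,fx=k,fy=k,interpolation=cv2.INTER_CUBIC))
    wire(im,c,carrier()[:1],p,k=k)
    for j in range(5):
        wire(im,c,[place(box(0,0,.034,.022,.016,.016),0,(j-2)*.054,0)],p,col=(255,0,0),k=k)
    cv2.imwrite(f'pics/w5{nm}.png',im[110*k:250*k,30*k:290*k,::-1])
    cv2.imwrite(f'pics/w5{nm}2.png',im[110*k:250*k,220*k:460*k,::-1])
E
```

```text
wrist [614.3  -2.6] 15.896879755521894 0.24944136441239195
```

View pics/w5a.png

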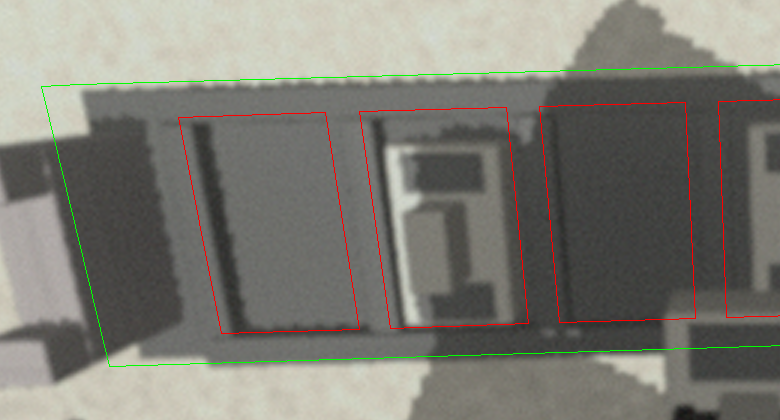

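View pics/w5b.png

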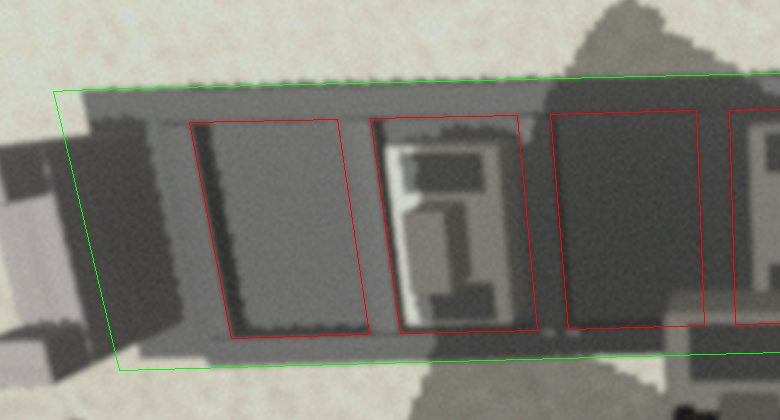

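View pics/w5b2.png

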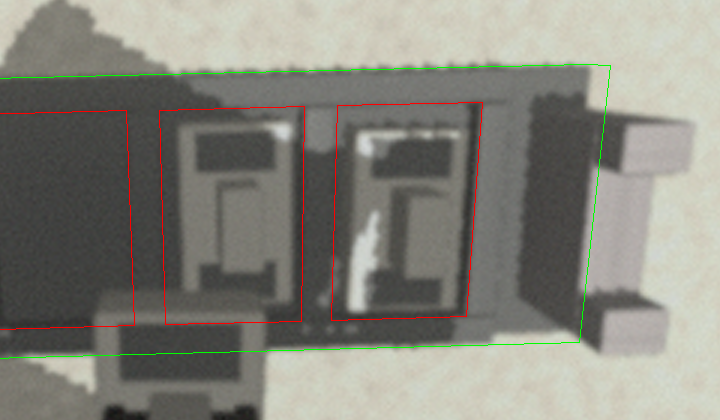

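Emit:
apply_moves --steps '[{"x": 6,"y": 15,"z": -10,"spin": 0.01},{"x": 7,"y": 17,"z": -15,"spin": 0.01},{"x": 2,"y": 5,"z": -15,"spin": 0.0},{"x": 0,"y": 0,"z": 0,"spin": 0.0}]'

```text
time_s: 7.8
position: [0.6135, -0.0071, 0.0938]
tcp_rot: [[0.267, 0.01, 0.964], [-0.963, -0.019, 0.267], [0.021, -1.0, 0.005]]
force: [0.2, -0.1, -1.3]
opening: 0.134
```

Emit:
apply_moves --steps '[{"x": 1,"y": 5,"z": -12,"spin": 0.006},{"x": 0,"y": 0,"z": -12,"spin": 0.0},{"x": 0,"y": 0,"z": 0,"spin": 0.0}]'

```text
time_s: 8.1
position: [0.6138, -0.0017, 0.0663]
tcp_rot: [[0.274, 0.007, 0.962], [-0.962, -0.019, 0.274], [0.02, -1.0, 0.002]]
force: [-0.0, 0.1, -0.4]
opening: 0.135
```

```bash
python3 - <<'E'
from h import *
c=cam('wrist'); s=read_state(); im=imaging.capture('wrist')
print(s['position'],s['tcp_rot'][:,0])
k=3; im=np.ascontiguousarray(cv2.resize(im,None,fx=k,fy=k,interpolation=cv2.INTER_CUBIC))
p=(.6143,-.0026,np.radians(15.9))
for j in range(5): wire(im,c,[place(box(0,0,.034,.022,.016,.016),0,(j-2)*.054,0)],p,col=(255,0,0),k=k)
x=s['position']; wire(im,c,cart(),(x[0],x[1],np.arctan2(s['tcp_rot'][0,0],-s['tcp_rot'][1,0])),x[2]-.0295,k=k)
cv2.imwrite('pics/w6.png',im[100*k:300*k,150*k:410*k,::-1])
E
```

```text
[ 0.6138085  -0.00166391  0.06627052] [ 0.2735547  -0.96165098  0.01987993]
```

View pics/w6.png

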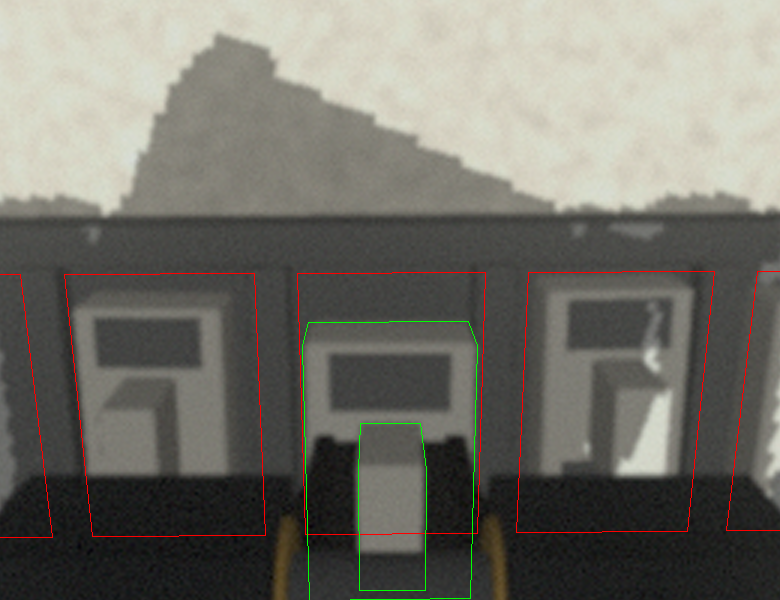

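Emit:
apply_moves --steps '[{"x": 0,"y": 0,"z": -10,"spin": 0},{"x": 0,"y": 0,"z": -9,"spin": 0},{"x": 0,"y": 0,"z": 0,"spin": 0}]'

```text
time_s: 8.45
position: [0.6148, -0.0025, 0.0472]
tcp_rot: [[0.273, 0.01, 0.962], [-0.962, -0.019, 0.273], [0.021, -1.0, 0.005]]
force: [0.2, 0.3, -0.5]
opening: 0.133
```

Emit:
apply_moves --steps '[{"x": 0,"y": 0,"z": -6,"spin": 0}]'

```text
time_s: 8.55
position: [0.6156, -0.0029, 0.0417]
tcp_rot: [[0.272, 0.012, 0.962], [-0.962, -0.02, 0.272], [0.022, -1.0, 0.006]]
force: [0.0, -0.3, -0.6]
opening: 0.137
```

Emit:
apply_moves --steps '[{"x": 0,"y": 0,"z": -2,"spin": 0}]'

```text
time_s: 8.65
position: [0.6152, -0.0029, 0.039]
tcp_rot: [[0.272, 0.011, 0.962], [-0.962, -0.019, 0.272], [0.022, -1.0, 0.006]]
force: [0.6, -0.6, -0.5]
opening: 0.139
```

Emit:
apply_moves --steps '[{"x": 0,"y": 0.5,"z": -2,"spin": 0}]'

```text
time_s: 8.75
position: [0.6154, -0.0025, 0.037]
tcp_rot: [[0.272, 0.012, 0.962], [-0.962, -0.019, 0.272], [0.022, -1.0, 0.006]]
force: [0.6, 0.3, -0.1]
opening: 0.134
```

Emit:
apply_moves --steps '[{"x": 0,"y": 0,"z": -1,"spin": 0}]'

```text
time_s: 8.85
position: [0.6153, -0.0025, 0.0358]
tcp_rot: [[0.272, 0.012, 0.962], [-0.962, -0.019, 0.272], [0.022, -1.0, 0.006]]
force: [-0.1, 0.2, -0.4]
opening: 0.133
```

Emit:
apply_moves --steps '[{"x": 0,"y": 0,"z": -1,"spin": 0}]'

```text
time_s: 8.95
position: [0.6155, -0.0026, 0.0354]
tcp_rot: [[0.272, 0.012, 0.962], [-0.962, -0.02, 0.272], [0.022, -1.0, 0.006]]
force: [-2.4, -1.6, 9.6]
opening: 0.136
```

Contact came at z=35.4 mm with 9.6 N, which is the expected seated height. Releasing.

Emit:
apply_moves --steps '[{"x": 0,"y": 0,"z": 0.5,"spin": 0},{"x": 0,"y": 0,"z": 0,"spin": 0},{"x": 0,"y": 0,"z": 0,"spin": 0}]' --grip 30

```text
time_s: 9.25
position: [0.6163, -0.0026, 0.0368]
tcp_rot: [[0.272, 0.014, 0.962], [-0.962, -0.02, 0.272], [0.023, -1.0, 0.008]]
force: [-0.1, 0.1, -0.4]
opening: 0.305
```

Emit:
apply_moves --steps '[{"x": 0,"y": 0,"z": 8,"spin": 0},{"x": 0,"y": 0,"z": 12,"spin": 0},{"x": 0,"y": 0,"z": 20,"spin": 0},{"x": 0,"y": 0,"z": 25,"spin": 0},{"x": 0,"y": 0,"z": 20,"spin": 0}]'

```text
time_s: 9.75
position: [0.614, -0.0022, 0.1244]
tcp_rot: [[0.272, 0.008, 0.962], [-0.962, -0.019, 0.272], [0.02, -1.0, 0.003]]
force: [0.1, -0.3, 0.3]
opening: 0.344
```

```bash
python3 - <<'E'
from h import *
c=cam('wrist'); s=read_state(); im=imaging.capture('wrist')
print(s['position'],s['tcp_rot'][:,0])
k=3; im=np.ascontiguousarray(cv2.resize(im,None,fx=k,fy=k,interpolation=cv2.INTER_CUBIC))
p=(.6143,-.0026,np.radians(15.9))
for j in range(5): wire(im,c,[place(box(0,0,.034,.022,.016,.016),0,(j-2)*.054,0)],p,col=(255,0,0),k=k)
wire(im,c,cart(),(.6155,-.0026,p[2]),.006,k=k)
cv2.imwrite('pics/w7.png',im[100*k:300*k,150*k:410*k,::-1])
im=imaging.capture('side');cv2.imwrite('pics/s7.png',cv2.resize(im[170:290,230:360,::-1],None,fx=4,fy=4))
E
```

```text
[ 0.6140048  -0.00221217  0.1243552 ] [ 0.27225628 -0.96200924  0.02036517]
```

View pics/w7.png

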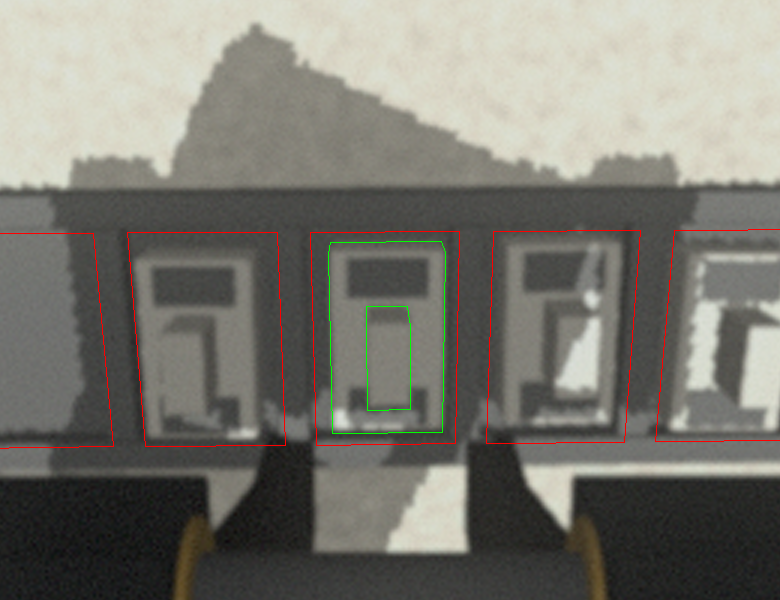

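Pocket 2's cartridge is seated flat and centred. Now for spB.

Emit:
apply_moves --steps '[{"x": -7,"y": -25,"z": 0,"spin": -0.03},{"x": -11,"y": -32,"z": 0,"spin": -0.035},{"x": -11,"y": -32,"z": 0,"spin": -0.035},{"x": -11,"y": -32,"z": 0,"spin": -0.035},{"x": -11,"y": -32,"z": 0,"spin": -0.035},{"x": -11,"y": -32,"z": 0,"spin": -0.035},{"x": -11,"y": -32,"z": 0,"spin": -0.035},{"x": -11,"y": -32,"z": 0,"spin": -0.035},{"x": -11,"y": -32,"z": 0,"spin": -0.035},{"x": -11,"y": -32,"z": 0,"spin": -0.035},{"x": -11,"y": -32,"z": 0,"spin": -0.035},{"x": 0,"y": 0,"z": 0,"spin": 0}]'

```text
time_s: 11.05
position: [0.491, -0.3572, 0.1234]
tcp_rot: [[-0.115, 0.005, 0.993], [-0.993, -0.022, -0.115], [0.022, -1.0, 0.008]]
force: [0.1, -0.5, -0.3]
opening: 0.346
```

Emit:
apply_moves --steps '[{"x": 0,"y": 0,"z": 0,"spin": 0}]'

```text
time_s: 11.15
position: [0.4901, -0.3572, 0.1228]
tcp_rot: [[-0.117, 0.004, 0.993], [-0.993, -0.021, -0.117], [0.02, -1.0, 0.007]]
force: [-0.7, 0.3, -0.2]
opening: 0.344
```

Emit:
apply_moves --steps '[{"x": 2.5,"y": -3,"z": -20,"spin": 0},{"x": 0,"y": 0,"z": -20,"spin": 0},{"x": 0,"y": 0,"z": -15,"spin": 0},{"x": 0,"y": 0,"z": 0,"spin": 0}]'

```text
time_s: 11.55
position: [0.4934, -0.3559, 0.066]
tcp_rot: [[-0.113, 0.004, 0.994], [-0.993, -0.019, -0.112], [0.019, -1.0, 0.006]]
force: [-0.3, 1.3, 0.7]
opening: 0.347
```

```bash
python3 - <<'E'
from h import *
c=cam('wrist'); s=read_state(); im=imaging.capture('wrist')
print(s['position'],s['tcp_rot'][:,0])
k=3; im=np.ascontiguousarray(cv2.resize(im,None,fx=k,fy=k,interpolation=cv2.INTER_CUBIC))
wire(im,c,cart(),(.4927,-.3603,-.115),.004,k=k)
cv2.imwrite('pics/w8.png',im[100*k:300*k,150*k:410*k,::-1])
E
```

```text
[ 0.49341349 -0.35588078  0.06602647] [-0.11250043 -0.99347794  0.0185803 ]
```

View pics/w8.png

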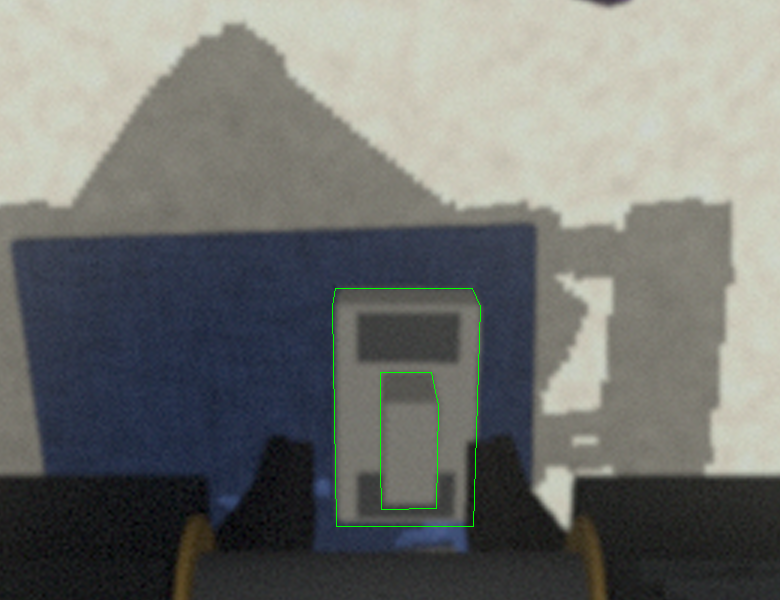

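Emit:
apply_moves --steps '[{"x": -1,"y": -4.5,"z": -6,"spin": 0},{"x": 0,"y": 0,"z": -6,"spin": 0}]'

```text
time_s: 11.8
position: [0.4945, -0.3606, 0.0563]
tcp_rot: [[-0.11, 0.007, 0.994], [-0.994, -0.023, -0.11], [0.022, -1.0, 0.01]]
force: [-1.0, 0.2, -0.3]
opening: 0.349
```

Emit:
apply_moves --steps '[{"x": 0,"y": 0,"z": -8,"spin": 0},{"x": 0,"y": 0,"z": -6,"spin": 0}]'

```text
time_s: 12.0
position: [0.4951, -0.361, 0.0424]
tcp_rot: [[-0.11, 0.009, 0.994], [-0.994, -0.024, -0.11], [0.023, -1.0, 0.011]]
force: [0.0, 0.9, -0.6]
opening: 0.347
```

Emit:
apply_moves --steps '[{"x": -2,"y": 0.5,"z": -5,"spin": 0},{"x": 0,"y": 0,"z": -3,"spin": 0}]'

```text
time_s: 12.2
position: [0.4927, -0.3603, 0.0332]
tcp_rot: [[-0.11, 0.008, 0.994], [-0.994, -0.024, -0.11], [0.023, -1.0, 0.011]]
force: [0.2, -0.1, 0.9]
opening: 0.344
```

Emit:
apply_moves --steps '[{"x": -0.5,"y": 0,"z": 0,"spin": 0.0},{"x": 0,"y": 0,"z": 0,"spin": 0.0},{"x": 0,"y": 0,"z": 0,"spin": 0.0},{"x": 0,"y": 0,"z": 0,"spin": 0.0}]' --grip 0

```text
time_s: 12.6
position: [0.492, -0.3603, 0.0329]
tcp_rot: [[-0.11, 0.008, 0.994], [-0.994, -0.023, -0.11], [0.022, -1.0, 0.011]]
force: [-0.3, -0.4, -0.3]
opening: 0.138
```

Emit:
apply_moves --steps '[{"x": 0,"y": 0,"z": 12,"spin": 0.0},{"x": 0,"y": 0,"z": 25,"spin": 0.0},{"x": 0,"y": 0,"z": 35,"spin": 0.0},{"x": 0,"y": 0,"z": 30,"spin": 0.0},{"x": 3,"y": 15,"z": 0,"spin": 0.03},{"x": 6,"y": 32,"z": 0,"spin": 0.03},{"x": 6,"y": 32,"z": 0,"spin": 0.03},{"x": 6,"y": 32,"z": 0,"spin": 0.03},{"x": 6,"y": 32,"z": 0,"spin": 0.03},{"x": 6,"y": 32,"z": 0,"spin": 0.03},{"x": 6,"y": 32,"z": 0,"spin": 0.03}]'

```text
time_s: 13.7
position: [0.5296, -0.1469, 0.1429]
tcp_rot: [[0.105, 0.016, 0.994], [-0.994, -0.023, 0.105], [0.025, -1.0, 0.014]]
force: [0.9, -0.7, -0.6]
opening: 0.137
```

Emit:
apply_moves --steps '[{"x": 6,"y": 32,"z": 0,"spin": 0.03},{"x": 6,"y": 32,"z": 0,"spin": 0.03},{"x": 6,"y": 32,"z": 0,"spin": 0.03},{"x": 6,"y": 32,"z": 0,"spin": 0.03},{"x": 6,"y": 32,"z": 0,"spin": 0.03},{"x": 6,"y": 32,"z": 0,"spin": 0.03},{"x": 3,"y": 15,"z": 0,"spin": 0},{"x": 0,"y": 0,"z": 0,"spin": 0}]'

```text
time_s: 14.5
position: [0.5619, 0.0794, 0.1408]
tcp_rot: [[0.302, 0.011, 0.953], [-0.953, -0.016, 0.302], [0.018, -1.0, 0.006]]
force: [0.1, 0.5, -0.5]
opening: 0.133
```

Emit:
apply_moves --steps '[{"x": 11,"y": 11,"z": -15,"spin": -0.03},{"x": 11,"y": 11,"z": -15,"spin": 0},{"x": 0,"y": 0,"z": -10,"spin": 0},{"x": 0,"y": 0,"z": 0,"spin": 0}]'

```text
time_s: 14.9
position: [0.5811, 0.101, 0.0993]
tcp_rot: [[0.275, 0.007, 0.961], [-0.961, -0.018, 0.275], [0.019, -1.0, 0.002]]
force: [-0.6, 0.3, -0.1]
opening: 0.133
```

```bash
cat > v.py <<'E'
from h import *
import sys
c=cam('wrist'); s=read_state(); im=imaging.capture('wrist')
print(s['position'],s['tcp_rot'][:,0])
k=3; im=np.ascontiguousarray(cv2.resize(im,None,fx=k,fy=k,interpolation=cv2.INTER_CUBIC))
p=(.6143,-.0021,np.radians(15.9))
for j in range(5): wire(im,c,[place(box(0,0,.034,.022,.016,.016),0,(j-2)*.054,0)],p,col=(255,0,0),k=k)
x=s['position']; wire(im,c,cart(),(x[0],x[1],np.arctan2(s['tcp_rot'][0,0],-s['tcp_rot'][1,0])),x[2]-.0289,k=k)
cv2.imwrite('pics/'+sys.argv[1],im[100*k:300*k,150*k:410*k,::-1])
E
python3 v.py w9.png
```

```text
[0.58106632 0.10100182 0.09927227] [ 0.27511354 -0.96122766  0.01881286]
```

View pics/w9.png

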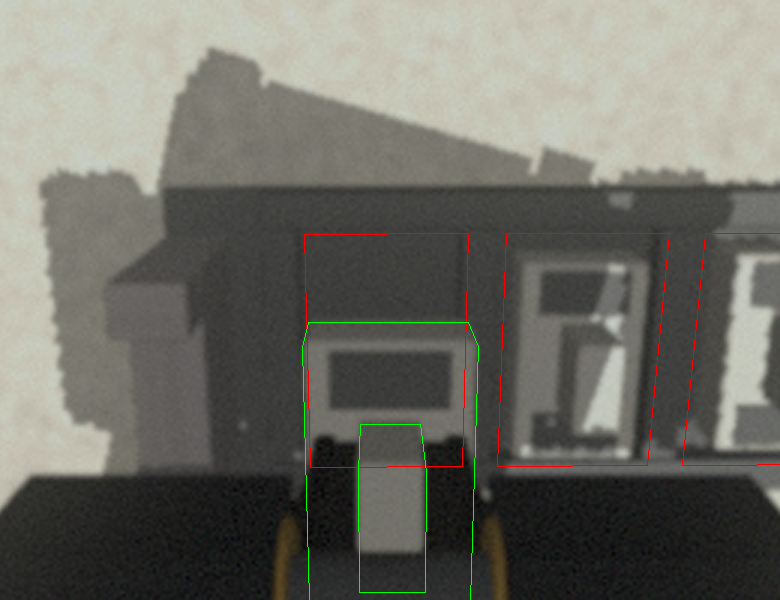

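Emit:
apply_moves --steps '[{"x": 3,"y": 1,"z": -12,"spin": 0},{"x": 0,"y": 0,"z": -12,"spin": 0},{"x": 0,"y": 0,"z": -8,"spin": 0},{"x": 0,"y": 0,"z": 0,"spin": 0}]'

```text
time_s: 15.35
position: [0.5841, 0.0996, 0.0665]
tcp_rot: [[0.272, 0.008, 0.962], [-0.962, -0.018, 0.272], [0.02, -1.0, 0.003]]
force: [-1.2, -0.3, -1.0]
opening: 0.135
```

```bash
python3 v.py w10.png
```

```text
[0.58414639 0.09957788 0.06649714] [ 0.27222697 -0.96203401  0.01957133]
```

View pics/w10.png

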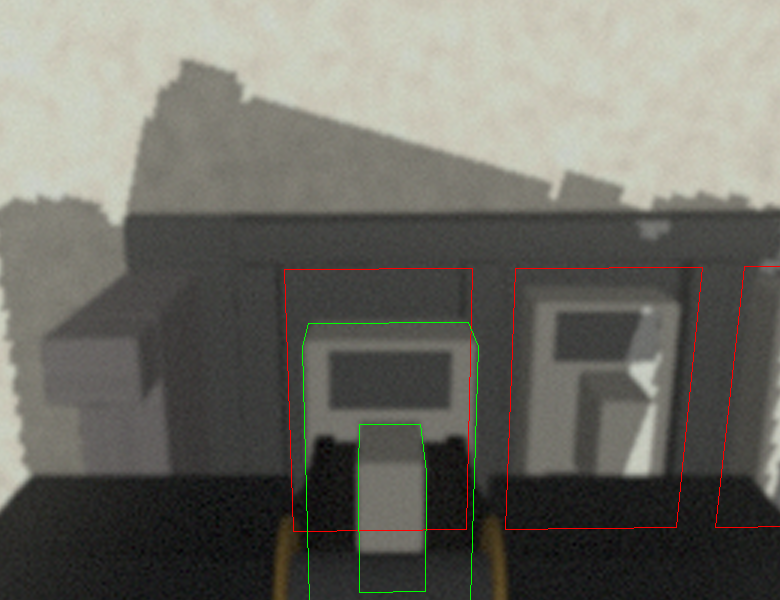

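Emit:
apply_moves --steps '[{"x": 0,"y": 4.5,"z": -4,"spin": 0},{"x": 0,"y": 0,"z": -6,"spin": 0}]'

```text
time_s: 15.6
position: [0.5854, 0.1043, 0.0574]
tcp_rot: [[0.272, 0.012, 0.962], [-0.962, -0.018, 0.272], [0.02, -1.0, 0.006]]
force: [-0.4, 0.6, -0.7]
opening: 0.133
```

Emit:
apply_moves --steps '[{"x": 0,"y": 0.5,"z": -6,"spin": 0},{"x": 0,"y": 0,"z": -5,"spin": 0}]'

```text
time_s: 15.8
position: [0.5856, 0.1052, 0.0458]
tcp_rot: [[0.272, 0.012, 0.962], [-0.962, -0.018, 0.273], [0.021, -1.0, 0.007]]
force: [0.3, -0.1, -0.6]
opening: 0.132
```

Emit:
apply_moves --steps '[{"x": -1,"y": -1.5,"z": -3,"spin": 0},{"x": 0,"y": 0,"z": -3,"spin": 0}]'

```text
time_s: 16.0
position: [0.5842, 0.1037, 0.0388]
tcp_rot: [[0.273, 0.012, 0.962], [-0.962, -0.018, 0.273], [0.02, -1.0, 0.006]]
force: [0.1, 0.5, -0.2]
opening: 0.138
```

Emit:
apply_moves --steps '[{"x": 0,"y": 0,"z": -2.5,"spin": 0}]'

```text
time_s: 16.1
position: [0.5841, 0.1036, 0.0359]
tcp_rot: [[0.273, 0.011, 0.962], [-0.962, -0.018, 0.273], [0.02, -1.0, 0.006]]
force: [0.3, 0.2, -1.4]
opening: 0.133
```

Emit:
apply_moves --steps '[{"x": 0,"y": 0,"z": -1,"spin": 0}]'

```text
time_s: 16.2
position: [0.5839, 0.1035, 0.0347]
tcp_rot: [[0.273, 0.011, 0.962], [-0.962, -0.018, 0.273], [0.02, -1.0, 0.005]]
force: [-2.0, -1.4, 8.1]
opening: 0.135
```

Contact came at 34.7 mm, as expected. I'll release, lift, and check.

Emit:
apply_moves --steps '[{"x": 0,"y": 0,"z": 0.5,"spin": 0},{"x": 0,"y": 0,"z": 0,"spin": 0},{"x": 0,"y": 0,"z": 0,"spin": 0}]' --grip 28

```text
time_s: 16.5
position: [0.5845, 0.1035, 0.0356]
tcp_rot: [[0.273, 0.012, 0.962], [-0.962, -0.018, 0.273], [0.021, -1.0, 0.007]]
force: [0.2, 0.1, -0.2]
opening: 0.291
```

Emit:
apply_moves --steps '[{"x": 0,"y": 0,"z": 8,"spin": 0},{"x": 0,"y": 0,"z": 12,"spin": 0},{"x": 0,"y": 0,"z": 25,"spin": 0},{"x": 0,"y": 0,"z": 35,"spin": 0},{"x": 0,"y": 0,"z": 35,"spin": 0},{"x": 0,"y": 0,"z": 20,"spin": 0}]'

```text
time_s: 17.1
position: [0.582, 0.1035, 0.1765]
tcp_rot: [[0.273, 0.007, 0.962], [-0.962, -0.018, 0.273], [0.019, -1.0, 0.002]]
force: [0.3, -0.3, -0.7]
opening: 0.321
```

```bash
python3 - <<'E'
from h import *
c=cam('wrist'); s=read_state(); im=imaging.capture('wrist')
print(s['position'],s['tcp_rot'][:,0])
r=spotter.cut_out('carrier','wrist')[0]
q,f=fit([(c,r['mask'].astype(float))],carrier(),(.6143,-.0021,np.radians(15.9))); print(q[:2]*1e3,np.degrees(q[2]),f)
np.save('w11.npy',im)
im=im.copy(); p=(.6143,-.001,np.radians(15.9)); wire(im,c,carrier(),p,k=1)
for j in range(5): wire(im,c,[place(box(0,0,.034,.022,.016,.016),0,(j-2)*.054,0)],p,col=(255,0,0),k=1)
cv2.imwrite('pics/w11.png',im[...,::-1])
E
```

```text
[0.58198819 0.10350842 0.17652772] [ 0.27260007 -0.96193468  0.01925827]
[6.14933424e+02 3.47845767e-01] 16.033527349675825 0.3686786114366303
```

View pics/w11.png

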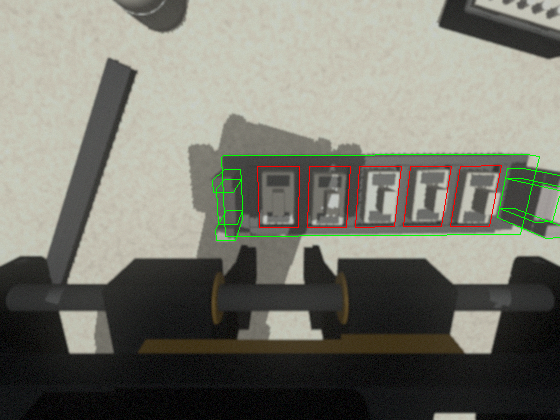

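All five pockets are now filled, with both new cartridges lying flat. Next is the bar: turn the tool about +153° while moving over it.

Emit:
apply_moves --steps '[{"x": -3,"y": 8,"z": 0,"spin": 0.149},{"x": -5,"y": 12,"z": 0,"spin": 0.149},{"x": -5,"y": 12,"z": 0,"spin": 0.149},{"x": -5,"y": 12,"z": 0,"spin": 0.149},{"x": -5,"y": 12,"z": 0,"spin": 0.149},{"x": -5,"y": 12,"z": 0,"spin": 0.149},{"x": -5,"y": 12,"z": 0,"spin": 0.149},{"x": -5,"y": 12,"z": 0,"spin": 0.149},{"x": -5,"y": 12,"z": 0,"spin": 0.149},{"x": -5,"y": 12,"z": 0,"spin": 0.149},{"x": -5,"y": 12,"z": 0,"spin": 0.149},{"x": -5,"y": 12,"z": 0,"spin": 0.149}]' --grip 50

```text
time_s: 18.4
position: [0.5161, 0.2457, 0.1723]
tcp_rot: [[0.872, 0.005, -0.489], [0.489, 0.009, 0.872], [0.008, -1.0, 0.005]]
force: [0.1, 1.2, 0.1]
opening: 0.576
```

Emit:
apply_moves --steps '[{"x": -5,"y": 12,"z": 0,"spin": 0.149},{"x": -5,"y": 12,"z": 0,"spin": 0.149},{"x": -5,"y": 12,"z": 0,"spin": 0.149},{"x": -5,"y": 12,"z": 0,"spin": 0.149},{"x": -5,"y": 12,"z": 0,"spin": 0.149},{"x": 0,"y": 0,"z": 0,"spin": 0}]'

```text
time_s: 19.0
position: [0.4847, 0.3077, 0.1681]
tcp_rot: [[0.304, -0.011, -0.953], [0.953, 0.004, 0.304], [0.001, -1.0, 0.012]]
force: [-0.4, 0.6, 0.6]
opening: 0.576
```

Emit:
apply_moves --steps '[{"x": 7,"y": 6,"z": -20,"spin": 0.062},{"x": 6,"y": 5,"z": -20,"spin": 0.062},{"x": 0,"y": 0,"z": 0,"spin": 0}]'

```text
time_s: 19.3
position: [0.4975, 0.3178, 0.1267]
tcp_rot: [[0.188, -0.012, -0.982], [0.982, 0.002, 0.188], [-0.0, -1.0, 0.012]]
force: [-0.4, -0.9, -0.6]
opening: 0.574
```

```bash
python3 - <<'E'
from h import *
c=cam('wrist'); s=read_state(); im=imaging.capture('wrist')
print(s['position'],s['tcp_rot'][:,0])
b=[box(0,0,.012,.175,0,.014)]
im2=im.copy(); wire(im2,c,b,(.4985,.319,np.radians(79.35)),k=1)
cv2.imwrite('pics/w12.png',im2[...,::-1])
im=imaging.capture('side').copy(); cs=cam('side'); wire(im,cs,b,(.4985,.319,np.radians(79.35)),k=1);cv2.imwrite('pics/s12.png',im[...,::-1])
E
```

```text
[0.49748513 0.31780696 0.12673906] [ 1.87807067e-01  9.82205885e-01 -3.25203077e-04]
```

View pics/w12.png

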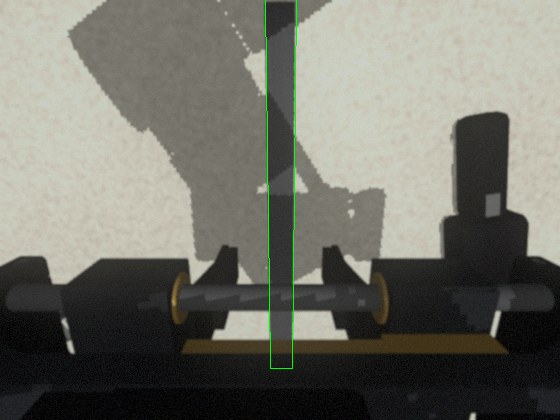

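View pics/s12.png

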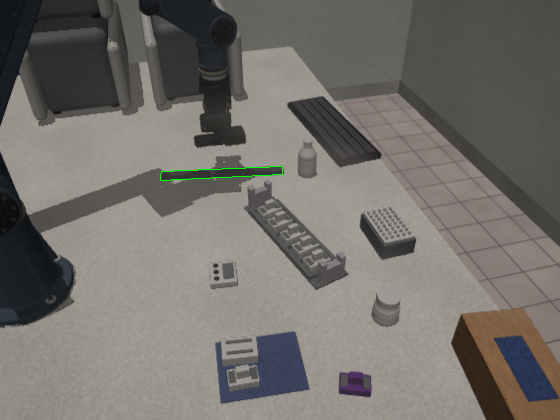

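Emit:
apply_moves --steps '[{"x": 1,"y": 1,"z": -25,"spin": 0.0},{"x": 0,"y": 0,"z": -25,"spin": 0.0},{"x": 0,"y": 0,"z": -20,"spin": 0},{"x": 0,"y": 0,"z": 0,"spin": 0}]'

```text
time_s: 19.8
position: [0.5017, 0.318, 0.0622]
tcp_rot: [[0.199, -0.002, -0.98], [0.98, 0.006, 0.199], [0.005, -1.0, 0.003]]
force: [-0.8, 0.1, -0.7]
opening: 0.577
```

Emit:
apply_moves --steps '[{"x": -3,"y": 0.5,"z": -15,"spin": 0.013},{"x": -1,"y": 0,"z": -12,"spin": 0.0},{"x": 0,"y": 0,"z": 0,"spin": 0}]'

```text
time_s: 20.1
position: [0.5, 0.3185, 0.0385]
tcp_rot: [[0.191, 0.004, -0.982], [0.982, 0.008, 0.191], [0.008, -1.0, -0.002]]
force: [-0.8, 0.4, -0.1]
opening: 0.579
```

```bash
python3 - <<'E'
from h import *
c=cam('wrist'); s=read_state(); im=imaging.capture('wrist').copy()
print(s['position'],s['tcp_rot'][:,0])
b=[box(0,0,.012,.175,0,.014)]
wire(im,c,b,(.4985,.319,np.radians(79.35)),k=1)
cv2.imwrite('pics/w13.png',im[...,::-1])
E
```

```text
[0.49999788 0.31854098 0.03848589] [0.19057987 0.98163786 0.00814953]
```

View pics/w13.png

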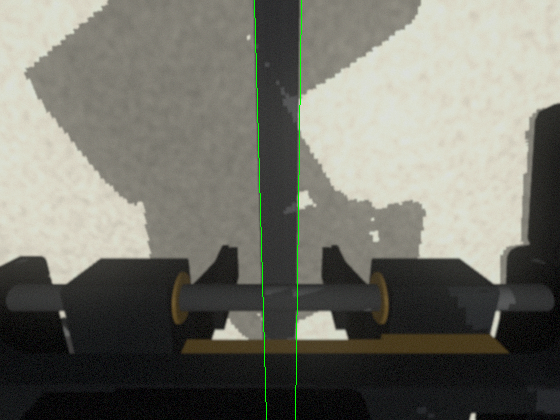

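Aligned. Descending the last 26 mm.

Emit:
apply_moves --steps '[{"x": -1.5,"y": 0,"z": -10,"spin": 0.008},{"x": -0.5,"y": 0,"z": -8,"spin": 0.0}]'

```text
time_s: 20.35
position: [0.5007, 0.3196, 0.0232]
tcp_rot: [[0.183, 0.011, -0.983], [0.983, 0.01, 0.183], [0.012, -1.0, -0.009]]
force: [-0.3, 0.7, 0.2]
opening: 0.574
```

Emit:
apply_moves --steps '[{"x": -0.5,"y": 0,"z": -6,"spin": 0.0},{"x": 0,"y": 0,"z": 0,"spin": 0}]'

```text
time_s: 20.55
position: [0.4997, 0.3194, 0.0159]
tcp_rot: [[0.183, 0.01, -0.983], [0.983, 0.01, 0.183], [0.011, -1.0, -0.008]]
force: [0.0, -0.1, -0.2]
opening: 0.576
```

Emit:
apply_moves --steps '[{"x": -0.7,"y": 0,"z": -4,"spin": 0.0},{"x": 0,"y": 0,"z": 0,"spin": 0}]'

```text
time_s: 20.75
position: [0.4989, 0.3194, 0.0114]
tcp_rot: [[0.183, 0.009, -0.983], [0.983, 0.01, 0.183], [0.011, -1.0, -0.007]]
force: [-0.6, -1.0, 0.2]
opening: 0.578
```

Emit:
apply_moves --steps '[{"x": 0,"y": 0,"z": 0,"spin": 0.0},{"x": 0,"y": 0,"z": 0,"spin": 0},{"x": 0,"y": 0,"z": 0,"spin": 0},{"x": 0,"y": 0,"z": 0,"spin": 0},{"x": 0,"y": 0,"z": 0,"spin": 0}]' --grip 0

```text
time_s: 21.25
position: [0.4992, 0.3195, 0.0117]
tcp_rot: [[0.183, 0.01, -0.983], [0.983, 0.01, 0.183], [0.011, -1.0, -0.008]]
force: [0.4, -0.2, -1.2]
opening: 0.271
```

Emit:
apply_moves --steps '[{"x": 0,"y": 0,"z": 8,"spin": 0.0},{"x": 0,"y": 0,"z": 20,"spin": 0},{"x": 0,"y": 0,"z": 25,"spin": 0},{"x": 0,"y": 0,"z": 25,"spin": 0},{"x": 0,"y": 0,"z": 25,"spin": 0},{"x": 0,"y": 0,"z": 25,"spin": 0},{"x": 0,"y": 0,"z": 25,"spin": 0},{"x": 0,"y": 0,"z": 5,"spin": 0},{"x": 0,"y": 0,"z": 0,"spin": 0}]'

```text
time_s: 22.15
position: [0.494, 0.3176, 0.175]
tcp_rot: [[0.183, 0.002, -0.983], [0.983, 0.007, 0.183], [0.007, -1.0, -0.0]]
force: [0.3, 0.0, -3.1]
opening: 0.276
```

```bash
python3 - <<'E'
from h import *
s=read_state(); print(s['position'],s['tcp_rot'].round(3).tolist(),s['moment'],s['opening'])
for n in ['scene','side']:
    im=imaging.capture(n); c=cam(n); im2=im.copy()
    R=s['tcp_rot']; a=np.arctan2(R[1,0],R[0,0]); p=s['position']
    wire(im2,c,[box(0,0,.012,.175,0,.014)],(p[0],p[1],a),p[2]-.0117,k=1); cv2.imwrite(f'pics/b14{n}.png',im2[...,::-1])
E
```

```text
[0.49404258 0.31761775 0.175045  ] [[0.183, 0.002, -0.983], [0.983, 0.007, 0.183], [0.007, -1.0, -0.0]] [ 0.11274425 -0.14846821  0.04897431] 0.27590391181753765
```

View pics/b14scene.png

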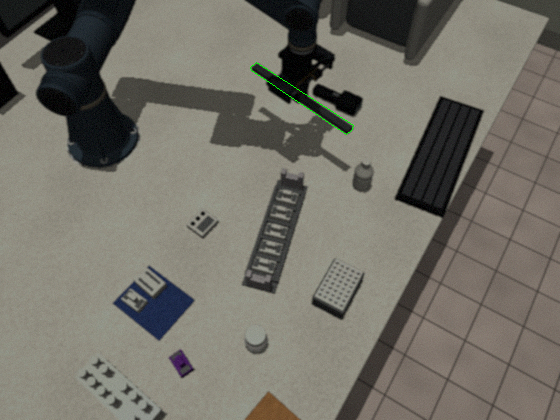

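View pics/b14side.png

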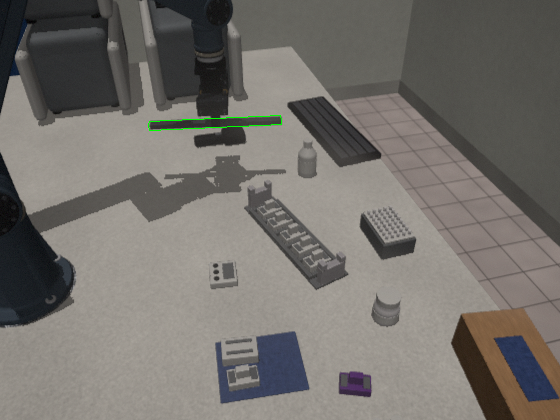

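```bash
python3 - <<'E'
from h import *
ims=[]
p=(.6148,-.0005,np.radians(15.95))
for n,(x,y,w,h) in [('scene',(235,160,80,135)),('side',(238,175,115,115))]:
    c=cam(n); im=imaging.capture(n)
    r=spotter.cut_out('carrier',n)[0]; print(n,fit([(c,r['mask'].astype(float))],carrier(),p))
    k=5; im=np.ascontiguousarray(cv2.resize(im,None,fx=k,fy=k,interpolation=cv2.INTER_CUBIC))
    b=[box(0,s*.159,.018,.009,.05,.05) for s in(-1,1)]+[box(a*.0235,s*.159,.0055,.009,.066,.066) for s in(-1,1) for a in(-1,1)]+[box(0,(j-2)*.054,.034,.022,.016,.016) for j in range(5)]
    wire(im,c,b,p,k=k); im=im[y*k:(y+h)*k,x*k:(x+w)*k]; im=cv2.resize(im,None,fx=600/im.shape[0],fy=600/im.shape[0])
    cv2.imwrite(f'pics/c15{n}.png',im[...,::-1])
E
```

```text
scene (array([6.14545681e-01, 6.62867924e-05, 2.82898904e-01]), np.float64(0.41572182615190545))
side (array([0.61636277, 0.00237409, 0.28683071]), np.float64(0.40201620817764994))
```

View pics/c15scene.png

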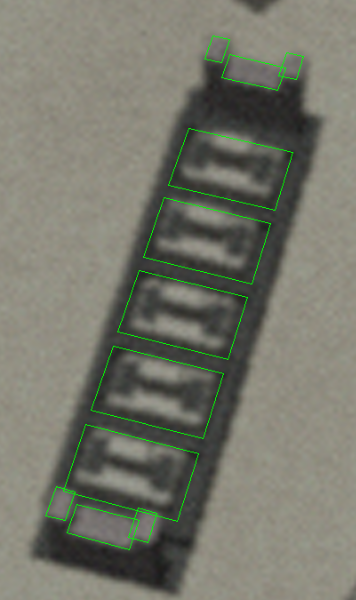

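View pics/c15side.png

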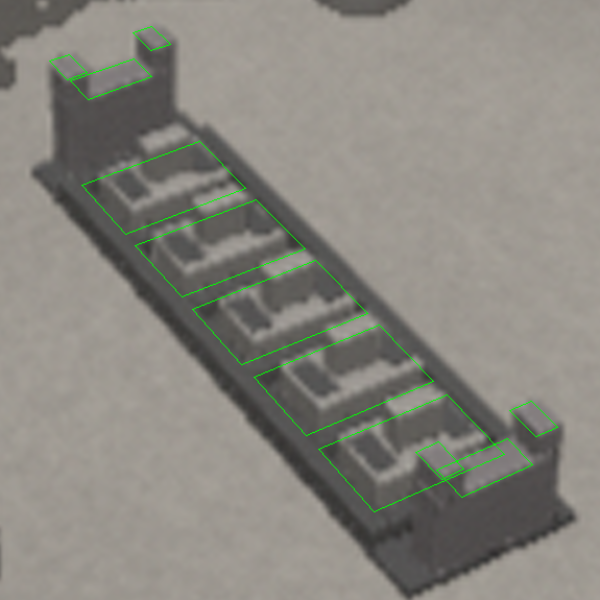

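Emit:
apply_moves --steps '[{"x": 6,"y": -15,"z": 0,"spin": -0.06},{"x": 11,"y": -30,"z": 0,"spin": -0.12},{"x": 11,"y": -30,"z": 0,"spin": -0.12},{"x": 11,"y": -30,"z": 0,"spin": -0.12},{"x": 11,"y": -30,"z": 0,"spin": -0.12},{"x": 11,"y": -30,"z": 0,"spin": -0.12},{"x": 11,"y": -30,"z": 0,"spin": -0.12},{"x": 11,"y": -30,"z": 0,"spin": -0.12},{"x": 11,"y": -25,"z": 0,"spin": -0.1},{"x": 8,"y": -20,"z": 0,"spin": -0.05},{"x": 0,"y": 0,"z": 0,"spin": 0}]'

```text
time_s: 23.55
position: [0.5943, 0.0366, 0.162]
tcp_rot: [[0.957, -0.009, -0.291], [0.291, 0.011, 0.957], [-0.006, -1.0, 0.013]]
force: [-0.4, 0.6, -2.5]
opening: 0.272
```

Emit:
apply_moves --steps '[{"x": 7,"y": -12,"z": -10,"spin": -0.017},{"x": 7,"y": -12,"z": -15,"spin": 0},{"x": 5,"y": -10,"z": -15,"spin": 0},{"x": 0,"y": 0,"z": 0,"spin": 0}]'

```text
time_s: 23.95
position: [0.613, 0.0013, 0.1161]
tcp_rot: [[0.961, -0.014, -0.275], [0.276, 0.012, 0.961], [-0.01, -1.0, 0.015]]
force: [-0.5, -0.0, -3.0]
opening: 0.273
```

Emit:
apply_moves --steps '[{"x": 0,"y": 0,"z": 0,"spin": 0}]'

```text
time_s: 24.05
position: [0.6124, 0.0015, 0.1148]
tcp_rot: [[0.961, -0.016, -0.275], [0.275, 0.013, 0.961], [-0.012, -1.0, 0.017]]
force: [0.3, 0.6, -2.3]
opening: 0.273
```

```bash
cat > vb.py <<'E'
from h import *
import sys
s=read_state(); print(s['position'],s['tcp_rot'].round(4).tolist())
R=s['tcp_rot']; a=np.arctan2(R[1,0],R[0,0]); p=s['position']
for n,(x,y,w,h) in [('scene',(225,120,110,180)),('side',(230,120,140,170))]:
    im=imaging.capture(n); c=cam(n)
    k=5; im=np.ascontiguousarray(cv2.resize(im,None,fx=k,fy=k,interpolation=cv2.INTER_CUBIC))
    wire(im,c,[box(0,0,.012,.175,0,.014)],(p[0],p[1],a),p[2]-.0117,k=k)
    im=im[y*k:(y+h)*k,x*k:(x+w)*k]; im=cv2.resize(im,None,fx=600/im.shape[0],fy=600/im.shape[0])
    cv2.imwrite(f'pics/{sys.argv[1]}{n}.png',im[...,::-1])
im=imaging.capture('wrist'); cv2.imwrite(f'pics/{sys.argv[1]}w.png',im[...,::-1])
E
python3 vb.py d1
```

```text
[0.61243926 0.00145156 0.11479334] [[0.9612, -0.0163, -0.2752], [0.2754, 0.0127, 0.9612], [-0.0121, -0.9998, 0.0167]]
```

View pics/d1scene.png

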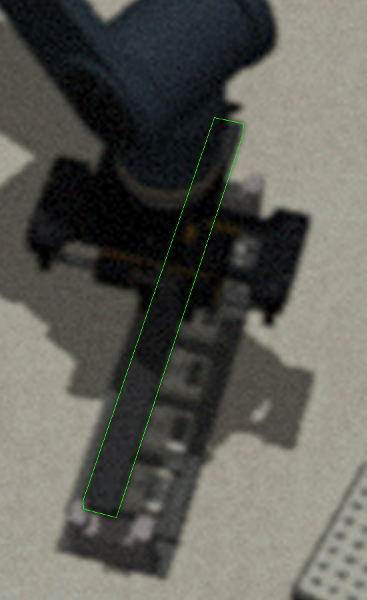

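View pics/d1side.png

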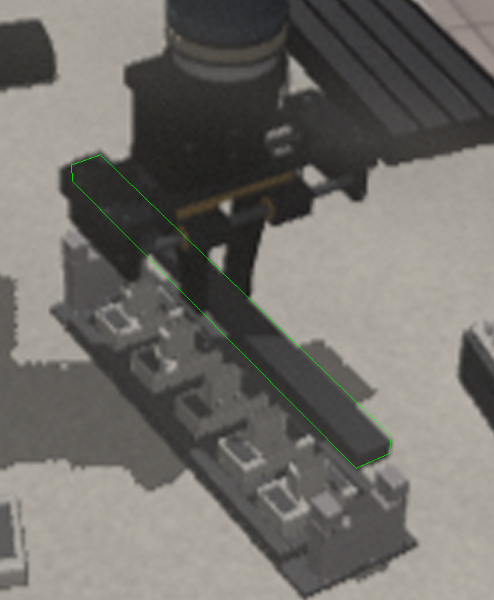

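View pics/d1w.png

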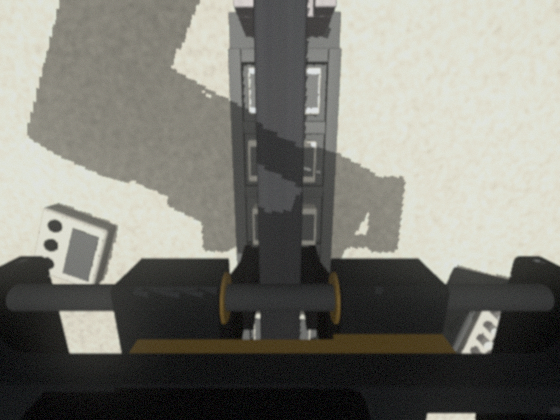

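Emit:
apply_moves --steps '[{"x": 2,"y": -1.5,"z": -10,"spin": 0.003},{"x": 0,"y": 0,"z": -10,"spin": 0},{"x": 0,"y": 0,"z": 0,"spin": 0}]'

```text
time_s: 24.5
position: [0.6153, 0.0014, 0.0961]
tcp_rot: [[0.96, -0.012, -0.281], [0.281, 0.012, 0.96], [-0.008, -1.0, 0.015]]
force: [-1.3, 0.4, -2.6]
opening: 0.272
```

```bash
python3 vb.py d2
```

```text
[0.61533853 0.001392   0.09608261] [[0.9597, -0.0117, -0.2809], [0.281, 0.0119, 0.9596], [-0.0079, -0.9999, 0.0147]]
```

View pics/d2scene.png

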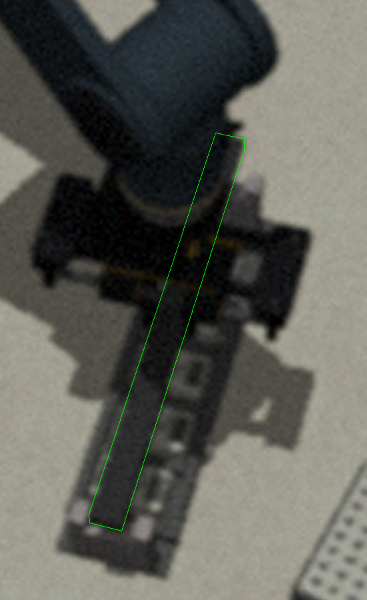

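View pics/d2side.png

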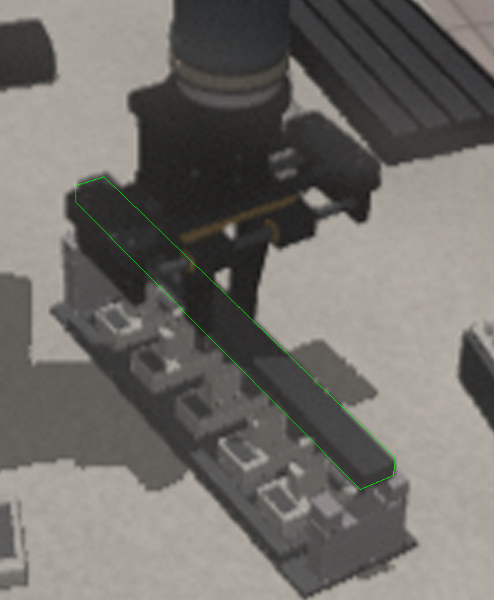

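View pics/d2w.png

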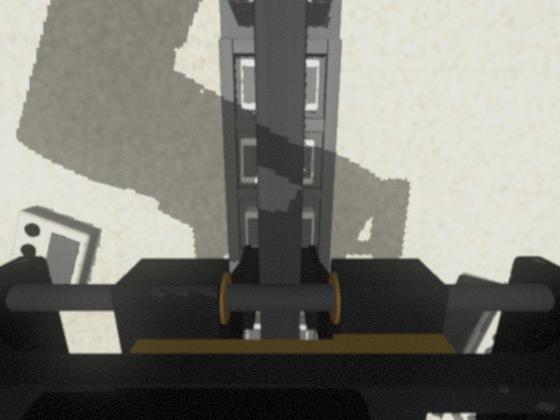

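Emit:
apply_moves --steps '[{"x": -1,"y": -1.5,"z": -8,"spin": -0.006},{"x": 0,"y": 0,"z": -6,"spin": 0}]'

```text
time_s: 24.85
position: [0.6165, -0.0006, 0.084]
tcp_rot: [[0.961, -0.006, -0.275], [0.275, 0.011, 0.961], [-0.003, -1.0, 0.012]]
force: [-0.6, -0.9, -2.8]
opening: 0.273
```

Emit:
apply_moves --steps '[{"x": -0.5,"y": 0,"z": -4,"spin": 0}]'

```text
time_s: 24.95
position: [0.6159, -0.0007, 0.0794]
tcp_rot: [[0.962, -0.006, -0.275], [0.275, 0.011, 0.961], [-0.003, -1.0, 0.012]]
force: [0.6, -0.5, -2.1]
opening: 0.274
```

Emit:
apply_moves --steps '[{"x": -1,"y": 0.5,"z": -4,"spin": 0},{"x": 0,"y": 0,"z": -3,"spin": 0}]'

```text
time_s: 25.15
position: [0.6143, -0.0002, 0.0713]
tcp_rot: [[0.962, -0.007, -0.274], [0.274, 0.011, 0.962], [-0.004, -1.0, 0.013]]
force: [-0.0, 0.2, -2.5]
opening: 0.271
```

```bash
python3 vb.py d3
```

```text
[ 6.14294950e-01 -2.04243208e-04  7.12925106e-02] [[0.9616, -0.0071, -0.2744], [0.2745, 0.011, 0.9615], [-0.0038, -0.9999, 0.0126]]
```

View pics/d3side.png

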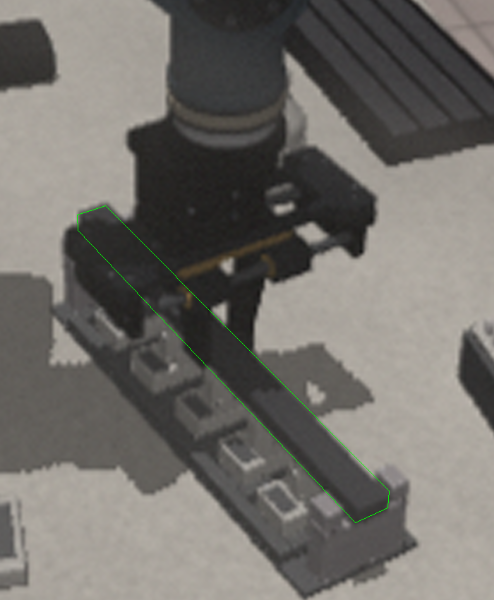

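View pics/d3scene.png

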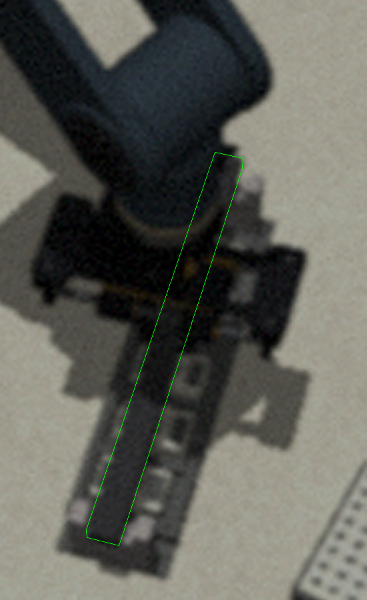

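Emit:
apply_moves --steps '[{"x": 0.5,"y": 0,"z": -3,"spin": 0}]'

```text
time_s: 25.4
position: [0.6157, -0.0003, 0.069]
tcp_rot: [[0.962, -0.005, -0.274], [0.275, 0.011, 0.962], [-0.002, -1.0, 0.012]]
force: [-0.7, 0.1, -2.3]
opening: 0.271
```

Emit:
apply_moves --steps '[{"x": 0,"y": 0,"z": -2,"spin": 0}]'

```text
time_s: 25.5
position: [0.6158, -0.0004, 0.0669]
tcp_rot: [[0.962, -0.005, -0.274], [0.274, 0.011, 0.962], [-0.002, -1.0, 0.012]]
force: [-0.1, 0.2, -3.1]
opening: 0.272
```

Emit:
apply_moves --steps '[{"x": 0,"y": 0,"z": -1.5,"spin": 0}]'

```text
time_s: 25.6
position: [0.616, -0.0004, 0.0654]
tcp_rot: [[0.962, -0.005, -0.274], [0.275, 0.011, 0.962], [-0.002, -1.0, 0.011]]
force: [-0.1, 0.2, -2.3]
opening: 0.272
```

Emit:
apply_moves --steps '[{"x": 0,"y": 0,"z": -1,"spin": 0}]'

```text
time_s: 25.7
position: [0.616, -0.0004, 0.0643]
tcp_rot: [[0.962, -0.005, -0.274], [0.275, 0.011, 0.962], [-0.002, -1.0, 0.011]]
force: [0.1, -0.5, -2.1]
opening: 0.273
```

Emit:
apply_moves --steps '[{"x": -0.7,"y": 0,"z": -1,"spin": 0}]'

```text
time_s: 25.8
position: [0.6156, -0.0004, 0.0634]
tcp_rot: [[0.962, -0.004, -0.275], [0.275, 0.01, 0.961], [-0.001, -1.0, 0.011]]
force: [0.5, -0.9, -1.5]
opening: 0.269
```

Emit:
apply_moves --steps '[{"x": 0,"y": 0,"z": -1,"spin": 0}]'

```text
time_s: 25.9
position: [0.6158, -0.0004, 0.0625]
tcp_rot: [[0.961, -0.003, -0.275], [0.275, 0.01, 0.961], [-0.0, -1.0, 0.011]]
force: [-0.3, 0.4, -1.3]
opening: 0.272
```

Emit:
apply_moves --steps '[{"x": 0,"y": 0,"z": -1,"spin": 0}]'

```text
time_s: 26.0
position: [0.6158, -0.0003, 0.0617]
tcp_rot: [[0.961, -0.003, -0.275], [0.275, 0.01, 0.961], [-0.0, -1.0, 0.011]]
force: [-1.2, -0.1, 6.9]
opening: 0.273
```

Emit:
apply_moves --steps '[{"x": 0,"y": 0,"z": -0.5,"spin": 0}]'

```text
time_s: 26.1
position: [0.6159, -0.0003, 0.0617]
tcp_rot: [[0.961, -0.003, -0.275], [0.275, 0.01, 0.961], [-0.0, -1.0, 0.01]]
force: [-2.8, 0.5, 3.3]
opening: 0.271
```

```bash
python3 vb.py d4
```

```text
[ 6.15863502e-01 -3.11409098e-04  6.17304614e-02] [[0.9614, -0.003, -0.2751], [0.2752, 0.01, 0.9613], [-0.0001, -0.9999, 0.0105]]
```

View pics/d4side.png

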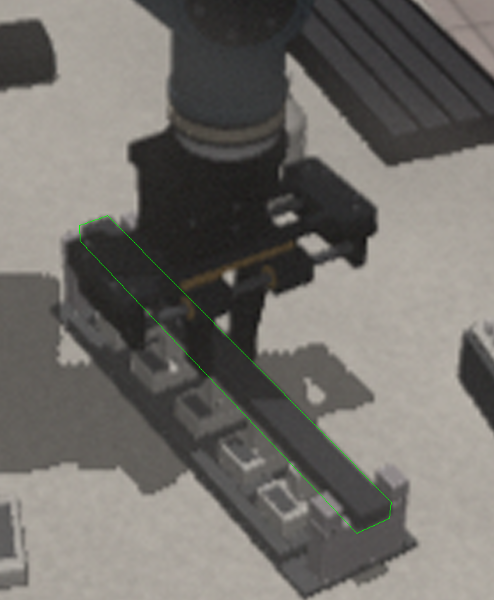

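View pics/d4w.png

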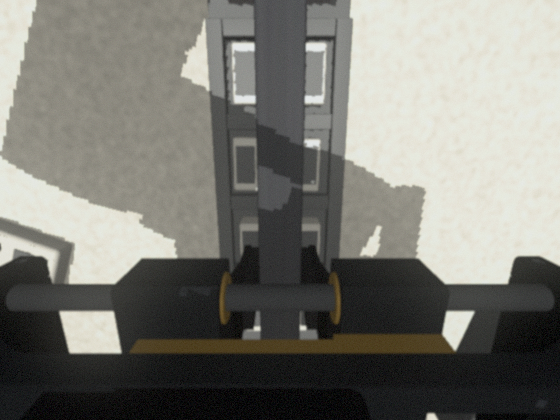

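The -y end may still be 1–3 mm high, so I'll press a little further to pivot the bar onto both seats.

Emit:
apply_moves --steps '[{"x": 0,"y": 0,"z": -1,"spin": 0}]'

```text
time_s: 26.35
position: [0.6158, -0.0003, 0.0617]
tcp_rot: [[0.961, -0.003, -0.275], [0.275, 0.01, 0.961], [0.0, -1.0, 0.01]]
force: [-2.9, 0.4, 8.8]
opening: 0.272
```

Emit:
apply_moves --steps '[{"x": 0,"y": 0,"z": -1,"spin": 0}]'

```text
time_s: 26.45
position: [0.6159, -0.0003, 0.0617]
tcp_rot: [[0.961, -0.002, -0.275], [0.275, 0.01, 0.961], [0.0, -1.0, 0.01]]
force: [-2.8, 1.4, 6.5]
opening: 0.27
```

Emit:
apply_moves --steps '[{"x": 0,"y": 0,"z": -2,"spin": 0}]'

```text
time_s: 26.55
position: [0.6159, -0.0003, 0.0616]
tcp_rot: [[0.961, -0.002, -0.275], [0.275, 0.01, 0.961], [0.0, -1.0, 0.01]]
force: [-5.4, 0.1, 17.9]
opening: 0.27
```

```bash
python3 vb.py d5; python3 -c "
from h import *
print(read_state()['moment'])
im=imaging.capture('side'); cv2.imwrite('pics/d5z.png',cv2.resize(im[235:295,290:370,::-1],None,fx=9,fy=9,interpolation=cv2.INTER_CUBIC))"
```

```text
[ 6.15857428e-01 -3.16684006e-04  6.16161948e-02] [[0.9613, -0.0023, -0.2755], [0.2755, 0.0097, 0.9613], [0.0005, -1.0, 0.0099]]
[-0.08063652  0.42248051 -0.03723766]
```

View pics/d5z.png

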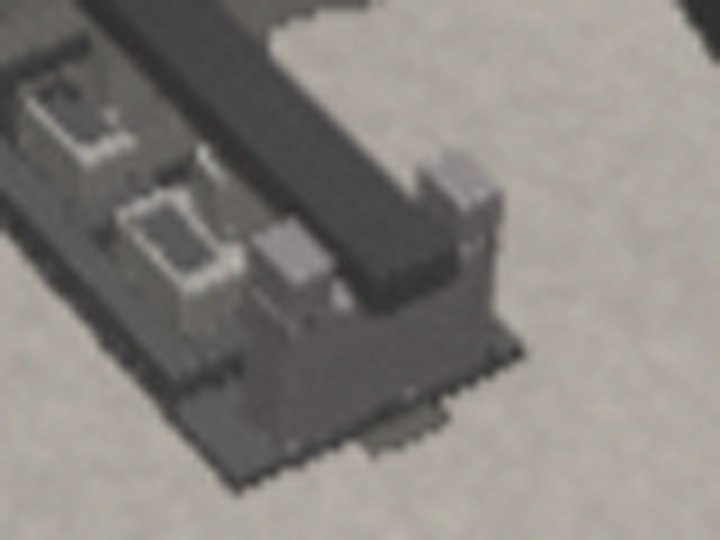

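Stiff contact at seat height, with almost no moment about the cross axis, so both ends are seated. Releasing.

Emit:
apply_moves --steps '[{"x": 0,"y": 0,"z": 0.5,"spin": 0},{"x": 0,"y": 0,"z": 0.3,"spin": 0},{"x": 0,"y": 0,"z": 0,"spin": 0},{"x": 0,"y": 0,"z": 0,"spin": 0}]' --grip 44

```text
time_s: 27.15
position: [0.6171, -0.0007, 0.063]
tcp_rot: [[0.962, 0.001, -0.275], [0.275, 0.009, 0.961], [0.004, -1.0, 0.009]]
force: [-0.3, -0.2, -0.2]
opening: 0.483
```

Emit:
apply_moves --steps '[{"x": 0,"y": 0,"z": 6,"spin": 0},{"x": 0,"y": 0,"z": 10,"spin": 0},{"x": 0,"y": 0,"z": 20,"spin": 0},{"x": 0,"y": 0,"z": 35,"spin": 0},{"x": 0,"y": 0,"z": 40,"spin": 0},{"x": 0,"y": 0,"z": 30,"spin": 0}]'

```text
time_s: 27.75
position: [0.6129, -0.0002, 0.2051]
tcp_rot: [[0.962, -0.011, -0.274], [0.274, 0.012, 0.962], [-0.007, -1.0, 0.014]]
force: [0.4, 0.1, -0.9]
opening: 0.506
```

Clear of the bar. I'll move the arm back out of the views for a final check.

Emit:
apply_moves --steps '[{"x": -15,"y": 20,"z": 15,"spin": 0},{"x": -20,"y": 40,"z": 5,"spin": 0},{"x": -20,"y": 45,"z": 0,"spin": 0},{"x": -20,"y": 45,"z": 0,"spin": 0},{"x": -20,"y": 45,"z": 0,"spin": 0},{"x": -20,"y": 45,"z": 0,"spin": 0},{"x": -10,"y": 30,"z": 0,"spin": 0},{"x": 0,"y": 0,"z": 0,"spin": 0}]'

```text
time_s: 28.55
position: [0.4888, 0.2751, 0.241]
tcp_rot: [[0.963, 0.017, -0.268], [0.268, 0.012, 0.963], [0.019, -1.0, 0.007]]
force: [0.3, -0.8, 0.1]
opening: 0.508
```

```bash
python3 - <<'E'
from h import *
print(read_state()['time_s'],read_state()['position'])
for n,(x,y,w,h) in [('scene',(225,155,110,145)),('side',(235,165,125,125))]:
    im=save(n,f'fin_{n}.png'); c=cam(n)
    r=spotter.cut_out('bar',n)
    for q in r[:2]: print(n,q['score'],q['rect'],fit([(c,q['mask'].astype(float))],[box(0,0,.012,.175,0,.014)],(.6155,-.0003,.278),.05))
    k=4; cv2.imwrite(f'pics/fin_{n}c.png',cv2.resize(im[y:y+h,x:x+w,::-1],None,fx=k,fy=k,interpolation=cv2.INTER_CUBIC))
E
```

```text
28.55 [0.48875522 0.27507647 0.2410344 ]
scene 0.64 [250.9, 167.7, 46.4, 114.7] (array([0.61451324, 0.00137594, 0.27634208]), np.float64(0.0878950481274573))
scene 0.32 [273.6, 246.4, 7.7, 11.4] (array([ 0.62736843, -0.00113086,  0.46193929]), np.float64(0.8952837913831603))
side 0.73 [372.8, 287.0, 27.4, 38.4] (array([ 6.155e-01, -3.000e-04,  2.780e-01]), np.float64(1.0))
side 0.57 [256.0, 178.0, 85.4, 92.9] (array([0.61679013, 0.00248912, 0.28480206]), np.float64(0.06572682950758035))
```

View pics/fin_scenec.png

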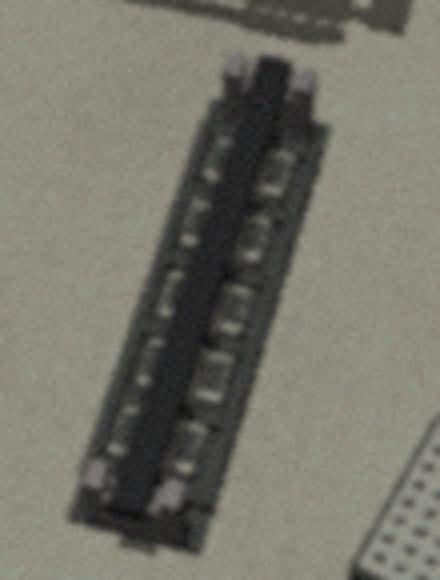

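View pics/fin_sidec.png

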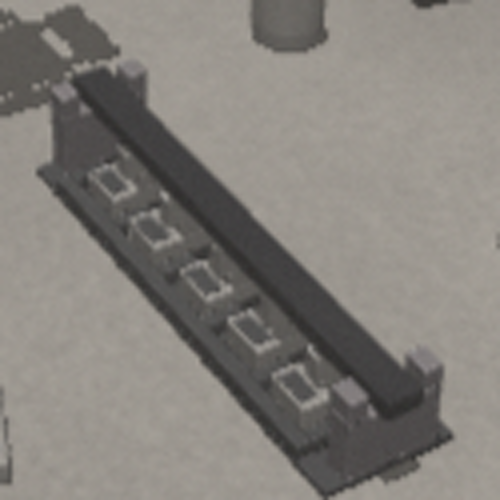

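View pics/fin_side.png

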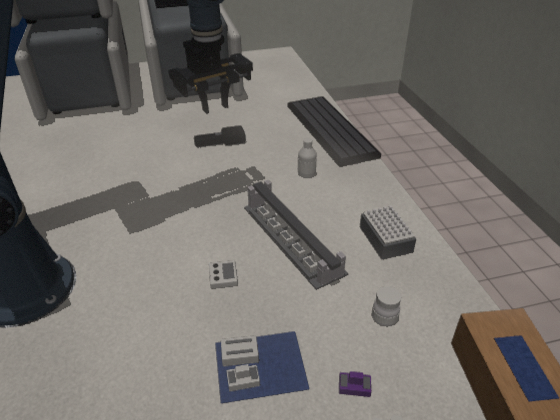

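The bar lies flat between the cheeks on both posts. Its fit in each camera agrees with the carrier's to about 1.5 mm and 0.4°. Everything else is where it was, and one spare is left on the pad. Handing in.

```bash
python3 -c "
from rig import job; print(job.hand_in())"
```

```text
the job is handed in; nothing more can be done
None
```

The carrier is topped up and the retaining bar is on. The job was handed in at about 28.7 s of the 64 s limit.

- **Cartridges:** Pockets 2 and 4 were the empty ones. I filled them with the two spares at the pad's +x end and lowered each one until it touched the pocket floor (8–10 N) at the expected height. The wrist picture after each release showed the cartridge flat inside its rim.
- **Bar:** I set it across both posts and pressed it down to about 18 N before letting go, with almost no tipping moment left. In the final pictures it lies flat between the cheeks, within about 1.5 mm and 0.4° of the carrier's centre line.
- **Rest of the scene:** The third spare and the cassette are still on the pad. The purple look-alike, the loaded cartridges and the bystanders are where they were.

**Checks that failed or disagreed:**
- **First reach:** The arm drifted about 15 mm on its first descent, and a finger pressed on a spare's fin with about 15 N. I backed off, and the wrist picture showed the spare had not moved.
- **Camera fits:** The side and scene cameras disagree by 2–3 mm on absolute position. I used wrist pictures for the cartridges and compared bar with carrier within each camera.
- **Side-camera false match:** The network's top match for the bar in the last side picture was the jar. I used its second match, which fits the bar.

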